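# Load the spray rig, aim the cans and bolt the carriage

## Task

Get the coating rig ready: take the loose cap off every spray can that still has one, set the caps rim down in the pockets of the grey cap tray, and stand each can in the middle of the carriage bay of its own colour with its nozzle facing along that bay's black arrow. Then, with the carriage loaded, push it fully home towards the brake disc and lock it by pushing the orange bolt's rod fully in through both lugs. Leave the other things on the bench alone.

Things in the scene. Friction and masses are not known exactly. Their poses are not given: they have to be found in the camera images.
- can_red: red spray can, loose, upright: 56 mm diameter, 130 mm tall to its shoulder, then a collar 39 mm wide, 8 mm high and a white spray head up to 158 mm; about 0.26 kg. Origin: centre of its underside; z up; x points where its black spout (nozzle) faces; a white stripe runs down that side. Its cap, if on, hides head and spout.
- cap_red: red cap, loose, 50 mm diameter, 45 mm tall, closed top, about 30 g; it sits loosely (1.5 mm play) over the collar of the red can, its rim on the shoulder 130 mm above the can's foot. Origin: centre of its open lower rim; z up. May be absent: that can is already uncapped.
- spout_red (a point): tip of the black spout of the red can, 18 mm from the can axis along the can's x, 153 mm above its foot.
- bay_red: bay for the red can: flat white disc with a red rim (80 mm diameter) painted on the carriage top, with a black arrow at its edge. Origin: centre of the disc on the carriage top, 22 mm above the bench; x points along the arrow; z up. It moves with the carriage. Bays stand 110 mm apart.
- can_yellow: yellow spray can, loose, upright: 56 mm diameter, 130 mm tall to its shoulder, then a collar 39 mm wide, 8 mm high and a white spray head up to 158 mm; about 0.26 kg. Origin: centre of its underside; z up; x points where its black spout (nozzle) faces; a white stripe runs down that side. Its cap, if on, hides head and spout.
- cap_yellow: yellow cap, loose, 50 mm diameter, 45 mm tall, closed top, about 30 g; it sits loosely (1.5 mm play) over the collar of the yellow can, its rim on the shoulder 130 mm above the can's foot. Origin: centre of its open lower rim; z up. May be absent: that can is already uncapped.
- spout_yellow (a point): tip of the black spout of the yellow can, 18 mm from the can axis along the can's x, 153 mm above its foot.
- bay_yellow: bay for the yellow can: flat white disc with a yellow rim (80 mm diameter) painted on the carriage top, with a black arrow at its edge. Origin: centre of the disc on the carriage top, 22 mm above the bench; x points along the arrow; z up. It moves with the carriage. Bays stand 110 mm apart.
- can_green: green spray can, loose, upright: 56 mm diameter, 130 mm tall to its shoulder, then a collar 39 mm wide, 8 mm high and a white spray head up to 158 mm; about 0.26 kg. Origin: centre of its underside; z up; x points where its black spout (nozzle) faces; a white stripe runs down that side. Its cap, if on, hides head and spout.
- cap_green: green cap, loose, 50 mm diameter, 45 mm tall, closed top, about 30 g; it sits loosely (1.5 mm play) over the collar of the green can, its rim on the shoulder 130 mm above the can's foot. Origin: centre of its open lower rim; z up. May be absent: that can is already uncapped.
- spout_green (a point): tip of the black spout of the green can, 18 mm from the can axis along the can's x, 153 mm above its foot.
- bay_green: bay for the green can: flat white disc with a green rim (80 mm diameter) painted on the carriage top, with a black arrow at its edge. Origin: centre of the disc on the carriage top, 22 mm above the bench; x points along the arrow; z up. It moves with the carriage. Bays stand 110 mm apart.
- carriage (a joint): travel of the aluminium carriage (plate 120 x 340 mm, top 22 mm above the bench) along the x axis of rack, m: 0 = loading position, nearest the robot; 0.060 = home, against its end stop. It needs about 3 N (dry friction) and stays where it is left.
- handle (a point): grip point of the carriage handle: upright black round post, 18 mm diameter, with a red top 22 mm wide ending 79 mm above the bench; this point is on its axis 60 mm above the bench. It stands on a tongue on the robot's side of the carriage, 100 mm from the line of the bays, and moves with it.
- rack: fixed steel bed, 210 x 360 mm, 12 mm thick. Origin on the bench below the carriage centre at travel 0; x = sliding direction, from the handle to the brake disc; z up. At its -y end a yellow lug, 8 mm thick, 62 mm tall, has a 17 mm square hole along y, its outer (-y) mouth at (0.020, -0.192, 0.035). 6 mm behind it is the carriage's 8 mm lug with an equal hole, in line only when home.
- bolt: locking bolt, loose, standing: heavy dark foot 45 (x) x 50 (y) x 10 mm, on it an orange grip block 45 x 18 (y) mm up to 55 mm, with a round-ended steel rod, 10 mm diameter, 60 mm out of the front face along +x, axis 35 mm up, level with the lug holes: slide it along the bench, standing, into the lugs. 0.16 kg. Origin: centre of its underside.
- bolt_tip (a point): end of the bolt's rod, 82.5 mm from the block's origin along the bolt's x, 35 mm up. With the bolt fully in, the block's front face is against the yellow lug.
- tray: fixed grey cap tray, 216 (x) x 80 (y) mm, walls 4 mm thick and 16 mm tall, floor 4 mm thick, two cross walls making three pockets in a row along x, pocket centres at x = -0.071, 0, +0.071 from the origin. Origin: centre of its underside.
- tape_roll: bystander, to be left alone: black tape roll, 68 mm diameter, lying. Origin: the centre of its underside (a lying tool: its middle).
- driver: bystander, to be left alone: red screwdriver, 190 mm, lying. Origin: the centre of its underside (a lying tool: its middle).
- spanner: bystander, to be left alone: steel spanner, 170 mm, lying. Origin: the centre of its underside (a lying tool: its middle).
- jar: bystander, to be left alone: glass jar with dark lid, 70 mm tall. Origin: the centre of its underside (a lying tool: its middle).
- brush: bystander, to be left alone: brush with wooden handle, 200 mm, lying. Origin: the centre of its underside (a lying tool: its middle).
There are look-alikes about, which are no part of the job. Of the things shaped like the cap_red, the red one is meant.

How it is judged:
By the outcome, as a careful person would: the job done as asked, in the order asked, and still so for the second after the job is handed in, with the robot touching nothing.
Of cap_red, cap_yellow, cap_green only 1 to 3 are there at a start; the rules pass over those that are not, and their reading is None.
At some moment in a run one of bolt may be knocked a few centimetres aside while the robot is not near it.
It also fails if it takes over 210 s, if anything falls off the work surface, if the arm or the gripper's body presses on something with over 40 N, if the wrist force passes 120 N, or if a joint passes its speed limit or range.

## Robot

A 7-joint arm with a two-finger parallel gripper is mounted at the origin on the work surface. World frame = base frame: x ahead of the robot, y to its left, z up, the work surface at z = 0. Lengths are in mm, angles in rad, forces in N, time in s.
With the tool pointing down it reaches from about 400 to 850 mm from the base axis. Payload 4.4 kg.
Tool frame: the origin (TCP) lies midway between the tips of the shut fingers; the grasp point (between the pads) lies 19 mm behind it (ctrl.grip_depth is the distance from the TCP to the grasp point, in mm); z points along the fingers, x is the direction in which the jaws open and shut, and the axes are right-handed (so a half turn about z gives the same grasp; the last joint's range is limited). The gripper opens to 94 mm and grips with 3 to 60 N. Pads are 16 mm wide; open, the fingers measure 119 mm over their backs; the gripper's body (75 mm by 177 mm) begins 78 mm behind the grasp point.
Start: joints at [-1.22, 0.628, 0.038, 1.517, -0.027, 0.996, -0.02], TCP at [263.121, 594.378, 205.478] pointing down, gripper open.
Joint ranges: [-3.06, 3.06], [-0.37, 2.12], [-1.25, 1.32], [0.18, 2.47], [-1.1, 4.24], [0.23, 1.98], [-2.94, 2.94]. Speed limits (rad/s): [2.57, 2.57, 3.14, 3.14, 3.14, 3.14, 3.14].

## Interface

Orientations are given as a unit quaternion [w, x, y, z].
In Python, from workcell import ctrl gives the robot as it stands. The module is installed in compiled form; this text tells all that it offers.
- The arm moves only by the shell command python3 -m creep 'ROWS' [FORCE]. ROWS is text: rows parted by semicolons, each of 7 numbers parted by spaces: the shift along the tool's x, y, z in mm, then the turn, a rotation vector about the tool's x, y, z in rad, then the closure in counts, from 0 (fully open) to 255 (shut). In form: tx ty tz ax ay az gripper; .... A call has 1 to 12 rows; each row shifts and turns the commanded pose from where the row before left it, along the tool's axes as they then stand; what a row does not reach is not made up. A row lasts 1/8 s, in which the tool goes at most 62.5 mm and 10.7 degrees, less where a joint would pass 70% of its speed; a pose out of reach is approached as far as the arm can. A call with a gripper value outside its range is refused whole. The fingers move at their own pace and stop on an object; FORCE is the grip in N (left out, the last holds). Time passes only in rows, so rows that do not move let the fingers close. It gives the time, the measured TCP pose, the force and the opening at its end, in the units of the state.
- ctrl.sense(): the state, without advancing time (a new reading comes with each control period).
- ctrl.capture(name): name is "scene" or "top" or "wrist"; returns a dict with "frame" (480x640x3 uint8, blue, green, red), "intrinsics" (3x3 intrinsics, pixels), "k1" (the pictures are not rectified: a ray, as slopes to the right and down, at radius r is drawn at 1 + k1 r^2 times it, then the intrinsics apply), "pose" (4x4, takes a point from camera to world coordinates). Camera axes: x right, y down, z forward; pixel columns grow to the right and rows downward; lengths in mm; the calibration is good to about 2 mm. A picture is of the moment at which its call begins. There is no depth.
- ctrl.close_job(): hands the job in, once; it reports no verdict.
The state is a dict: "time_s": time; "qpos": joint angles; "qvel": joint speeds; "tau": joint torques, N m; "tcp_pos": TCP position; "orientation": TCP orientation; "wrist_force": force on the tool from outside, world axes, zero at the start; "ft_torque": the same for the moment, N m; "finger_gap": finger opening in mm.
Only numpy, scipy, OpenCV 4.12 (cv2) and the standard library are available. Lean on these libraries where they do the work, as an engineer would, in place of code of your own. Each camera call takes 0.05 s, during which the arm holds its last target.

## Working session

There is one attempt and no reset: what is moved stays moved. The work goes in short steps, Python scripts to look and compute and a shell command to move; the robot and the scene stay as the last step left them, time stands still between calls to the robot, and variables do not carry over. Pictures are saved under pics/ and viewed, and the job is handed in when it is done.

```bash
mkdir -p pics; ls; python3 - <<'E'
from workcell import ctrl
import cv2
s=ctrl.sense(); print(s)
for n in("scene","top","wrist"):
    c=ctrl.capture(n); cv2.imwrite(f"pics/{n}0.png",c["frame"]); print(n,c["intrinsics"].tolist(),c["k1"],c["pose"].round(4).tolist())
E
```

```text
pics
{'time_s': 0.0, 'qpos': array([-1.21983382,  0.62932777,  0.03840774,  1.51832873, -0.026969  ,
        0.99632085, -0.02001317]), 'qvel': array([ 0.00184273, -0.00086978, -0.00095725, -0.00152782,  0.00013328,
       -0.0011686 , -0.00037162]), 'tau': array([-7.64829429e-05, -5.49722528e+01,  1.14337496e+00, -1.86640388e+01,
       -5.22716297e-02,  2.35367718e-02,  1.59155179e-04]), 'tcp_pos': array([262.81838629, 593.77740679, 204.57797714]), 'orientation': array([ 5.21502234e-04,  8.38084563e-01,  5.45539543e-01, -7.74627005e-04]), 'wrist_force': array([0.28406502, 0.24059431, 0.37131924]), 'ft_torque': array([-5.52889370e-05, -1.94097799e-02,  2.40099237e-03]), 'finger_gap': 93.82416985414584}
scene [[461.9823587600234, 0.0, 319.9906526532253], [0.0, 461.9823587600234, 241.67912082893244], [0.0, 0.0, 1.0]] 0.03259358681022294 [[0.6444, 0.5856, -0.4918, 1005.9202], [0.7647, -0.5008, 0.4056, -381.8224], [-0.0087, -0.6374, -0.7704, 922.921], [0.0, 0.0, 0.0, 1.0]]
top [[574.140977045145, 0.0, 328.8806136275795], [0.0, 574.140977045145, 239.59654301805526], [0.0, 0.0, 1.0]] -0.002729946916200998 [[0.0642, -0.9741, 0.2167, 230.8773], [-0.9979, -0.0632, 0.0116, 11.2038], [0.0024, -0.217, -0.9762, 1367.1672], [0.0, 0.0, 0.0, 1.0]]
wrist [[331.593894117784, 0.0, 316.52319172574454], [0.0, 331.593894117784, 241.16389135593062], [0.0, 0.0, 1.0]] -0.04164361340871766 [[0.4056, 0.8798, 0.2477, 189.6174], [0.914, -0.3898, -0.1123, 626.4158], [-0.0023, 0.2719, -0.9623, 384.3679], [0.0, 0.0, 0.0, 1.0]]
```

View pics/scene0.png

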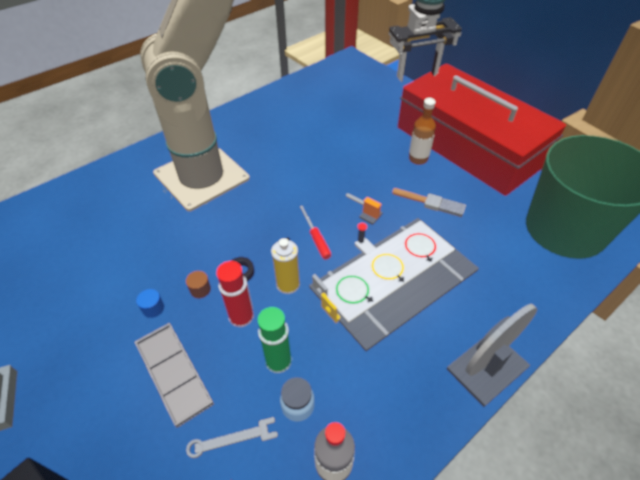

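View pics/top0.png

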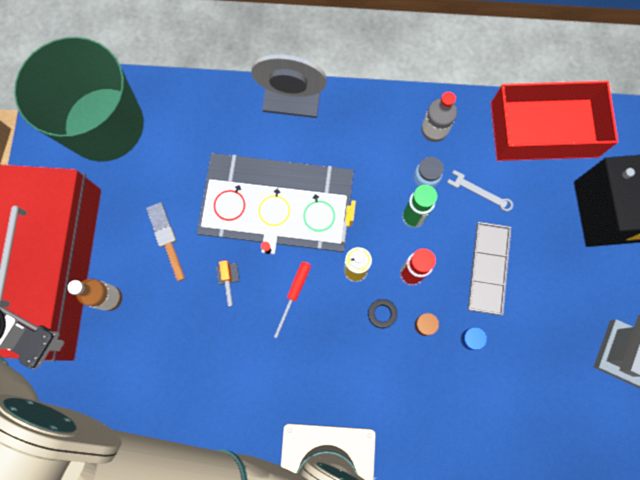

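View pics/wrist0.png

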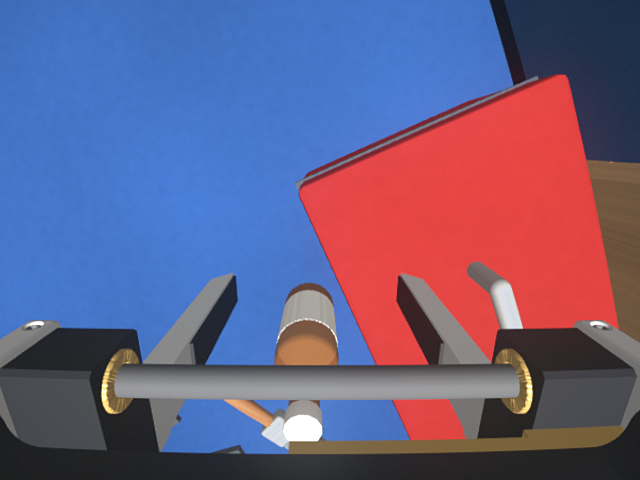

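```bash
cat > h.py <<'E'
import numpy as np, cv2
from scipy.spatial.transform import Rotation as R
from workcell import ctrl
def ray(c,px):
    u=cv2.undistortPoints(np.array([[px]],float),c["intrinsics"],np.array([c["k1"],0,0,0.]))[0,0]
    P=c["pose"]; return P[:3,3],P[:3,:3]@np.array([u[0],u[1],1.])
def at(c,px,z):
    o,d=ray(c,px); return (o+d*(z-o[2])/d[2])
def proj(c,p):
    P=c["pose"]; q=(np.array(p,float)-P[:3,3])@P[:3,:3]
    return cv2.projectPoints(q.reshape(-1,1,3),np.zeros(3),np.zeros(3),c["intrinsics"],np.array([c["k1"],0,0,0.]))[0].reshape(-1,2)
def tri(obs):
    A=np.zeros((3,3));b=np.zeros(3)
    for c,px in obs:
        o,d=ray(c,px);d=d/np.linalg.norm(d);M=np.eye(3)-np.outer(d,d);A+=M;b+=M@o
    return np.linalg.solve(A,b)
def crop(c,x0,y0,x1,y1,name,k=None):
    f=c["frame"][y0:y1,x0:x1];k=k or min(800/(x1-x0),600/(y1-y0))
    f=cv2.resize(f,None,fx=k,fy=k,interpolation=cv2.INTER_CUBIC);cv2.imwrite(name,f);print(name,"scale",k)
def pose():
    s=ctrl.sense();w,x,y,z=s["orientation"];return s["tcp_pos"],R.from_quat([x,y,z,w]),s
def step(target,xdir=None):
    """shift & turn (tool axes, tool down) to TCP target; xdir: world angle (deg) of tool x (mod 180)"""
    p,r,s=pose();M=r.as_matrix()
    print("t%.2f tcp"%s["time_s"],p.round(1),"xdir %.1f"%np.degrees(np.arctan2(M[1,0],M[0,0])),"q6 %.2f"%s["qpos"][6],"gap %.1f"%s["finger_gap"])
    print("shift tool",(M.T@(np.array(target)-p)).round(1))
    if xdir is not None:
        outs=[]
        for k in(0,180):
            a=np.radians(xdir+k);T=np.array([[np.cos(a),np.sin(a),0],[np.sin(a),-np.cos(a),0],[0,0,-1]]).T
            T=np.column_stack([[np.cos(a),np.sin(a),0],[np.sin(a),-np.cos(a),0],[0,0,-1]])
            outs.append(R.from_matrix(M.T@T).as_rotvec().round(3))
        print("turns",outs, "(apply shift first)")
E
python3 - <<'E'
from h import *
c=ctrl.capture("top");import pickle;pickle.dump(c,open("top.pkl","wb"))
d=ctrl.capture("scene");pickle.dump(d,open("scene.pkl","wb"))
crop(c,190,140,370,275,"pics/a1.png");crop(c,335,150,525,350,"pics/a2.png")
crop(d,300,180,500,350,"pics/a3.png");crop(d,130,220,330,370,"pics/a4.png")
E
```

```text
pics/a1.png scale 4.444444444444445
pics/a2.png scale 3.0
pics/a3.png scale 3.5294117647058822
pics/a4.png scale 4.0
```

View pics/a1.png

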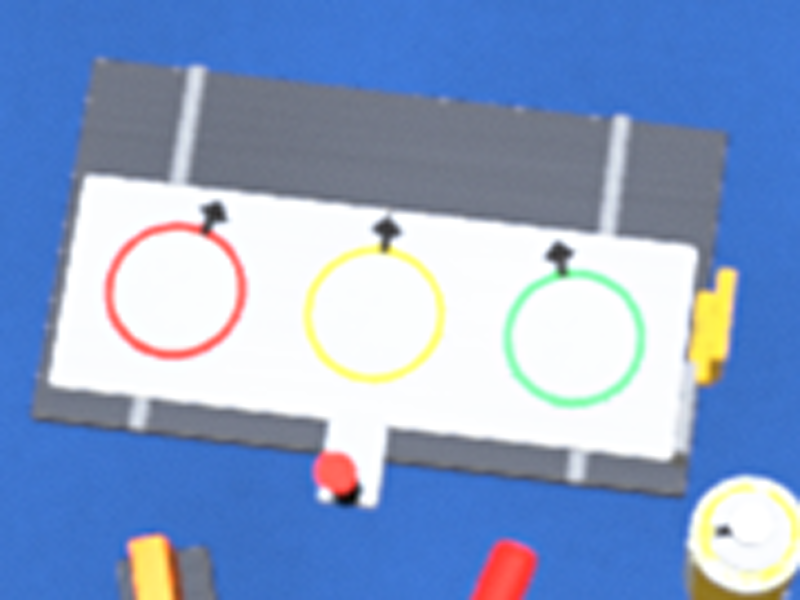

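View pics/a2.png

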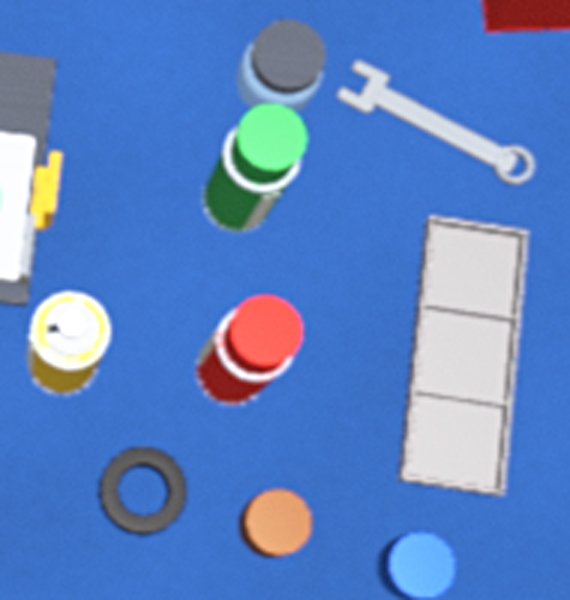

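View pics/a3.png

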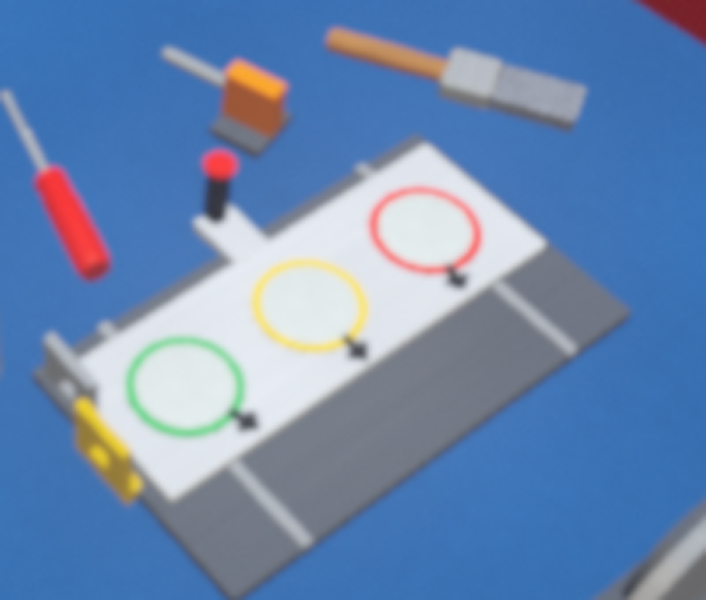

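View pics/a4.png

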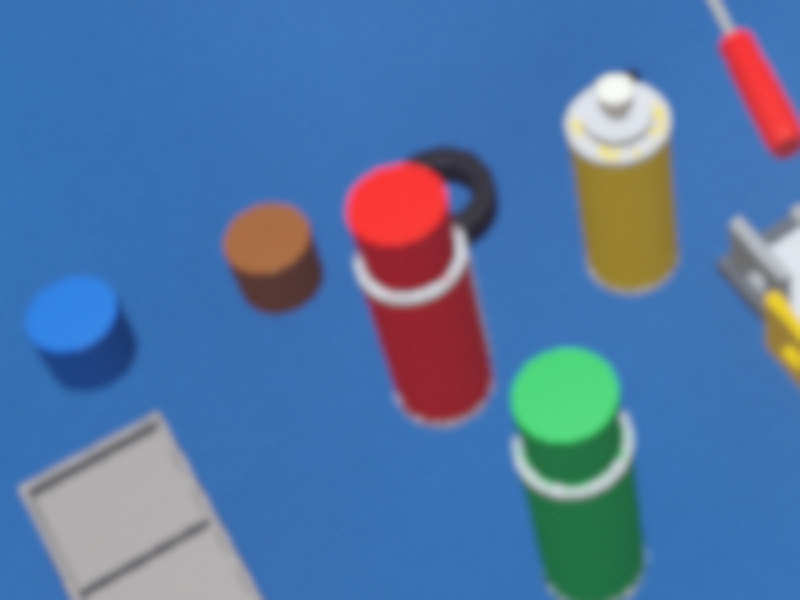

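```bash
cat > m1.py <<'E'
from h import *
import pickle
c=pickle.load(open("top.pkl","rb"));d=pickle.load(open("scene.pkl","rb"))
T=lambda x,y,k,ox,oy:(x/k+ox-0.5+0.5/k,y/k+oy-0.5+0.5/k)
a1=lambda x,y:T(x,y,40/9,190,140);a2=lambda x,y:T(x,y,3,335,150);a3=lambda x,y:T(x,y,600/170,300,180);a4=lambda x,y:T(x,y,4,130,220)
for n,p,t,ps,ts in(("red",(176,290),(215,203),(425,229),(458,283)),("yel",(375,314),(388,215),(309,306),(360,352)),("grn",(575,338),(557,242),(185,387),(250,425))):
    for cc,P,Tt in((c,a1(*p),a1(*t)),(d,a3(*ps),a3(*ts))):
        P=at(cc,P,22);Q=at(cc,Tt,22);print("bay",n,P.round(1),"dir",np.degrees(np.arctan2(*(Q-P)[1::-1])).round(1))
print("handle",at(c,a1(336,472),79).round(1),at(d,a3(220,163),79).round(1))
for n,p,q in(("capred",(264,331),(398,203)),("capgrn",(272,137),(565,394))):
    print(n,at(c,a2(*p),175).round(1),at(d,a4(*q),175).round(1),tri([(c,a2(*p)),(d,a4(*q))]).round(1))
print("yel shoulder",at(c,a2(70,330),130).round(1),at(d,a4(619,121),130).round(1), "spout",at(c,a2(53,328),153).round(1),at(d,a4(634,74),153).round(1),"head",at(c,a2(82,326),158).round(1),at(d,a4(615,88),158).round(1))
print("tray",[at(c,a2(*p),16).round(1).tolist() for p in((430,217),(527,231),(504,494),(402,480))])
print("rackcorners z12",[at(c,a1(*p),12).round(1).tolist() for p in((100,60),(728,133),(686,493),(35,418))])
E
python3 m1.py
```

```text
bay red [600.1 274.6  22. ] dir -17.8
bay red [601.1 277.3  22. ] dir -21.8
bay yel [593.6 164.8  22. ] dir -2.4
bay yel [595.7 166.2  22. ] dir -1.7
bay grn [587.2  54.9  22. ] dir 14.2
bay grn [589.5  56.5  22. ] dir 13.9
handle [492.8 171.2  79. ] [495.4 172.6  79. ]
capred [ 464.2 -175.1  175. ] [ 467.3 -174.2  175. ] [ 465.1 -174.5  172.7]
capgrn [ 607.  -176.8  175. ] [ 609.7 -175.2  175. ] [ 608.1 -175.9  173.2]
yel shoulder [464.6 -40.7 130. ] [466.8 -38.9 130. ] spout [461.  -27.5 153. ] [461.6 -22.7 153. ] head [462.8 -47.9 158. ] [466.3 -38.9 158. ]
tray [[597.9, -331.5, 16.0], [591.3, -409.9, 16.0], [377.9, -391.0, 16.0], [383.7, -311.3, 16.0]]
rackcorners z12 [[733.9, 332.9, 12.0], [713.6, -22.1, 12.0], [507.1, -10.7, 12.0], [525.8, 345.9, 12.0]]
```

```bash
python3 - <<'E'
from h import *
step([465.5,-174.7,240],-95)
E
```

```text
t0.25 tcp [263.  594.1 205.1] xdir 66.1 q6 -0.02 gap 93.8
shift tool [-621.1  496.4  -34.4]
turns [array([1.000e-03, 0.000e+00, 2.812e+00]), array([-0.   ,  0.001, -0.329])] (apply shift first)
```

```bash
python3 -m creep '0 0 -35 0 0 0 0;-45 36 0 0 0 0 0;-45 36 0 0 0 0 0;-45 36 0 0 0 0 0;-45 36 0 0 0 0 0;-45 36 0 0 0 0 0;-45 36 0 0 0 0 0;-45 36 0 0 0 0 0;-45 36 0 0 0 0 0;-45 36 0 0 0 0 0;-45 36 0 0 0 0 0;-45 36 0 0 0 0 0' 20
python3 -c "
from h import *
step([465.5,-174.7,240],-95)"
```

```text
time_s: 1.75
tcp_pos: [425.3, -20.3, 240.8]
orientation: [0.0, 0.838, 0.546, 0.0]
wrist_force: [0.1, 0.6, 0.7]
finger_gap: 93.8
t1.75 tcp [425.3 -20.3 240.8] xdir 66.1 q6 1.23 gap 93.8
shift tool [-124.9   99.3    0.8]
turns [array([-1.000e-03, -1.000e-03,  2.812e+00]), array([ 0.001, -0.001, -0.329])] (apply shift first)
```

```bash
python3 -m creep '-42 33 0 0 0 0 0;-42 33 0 0 0 0 0;-41 33.3 0 0 0 0 0;0 0 0 0 0 -0.165 0;0 0 0 0 0 -0.164 0;0 0 0 0 0 0 0;0 0 0 0 0 0 0' 20
python3 -c "
from h import *
step([465.5,-174.7,240],85)
c=ctrl.capture('wrist');cv2.imwrite('pics/w1.png',c['frame'])
for p in ([465.5,-174.7,175],[608.5,-176,175]): print(proj(c,p))"
```

```text
time_s: 2.62
tcp_pos: [464.9, -173.0, 240.5]
orientation: [-0.0, 0.738, 0.674, 0.0]
wrist_force: [-0.7, -1.2, 0.5]
finger_gap: 94.1
t2.62 tcp [ 464.9 -173.   240.5] xdir 84.8 q6 1.87 gap 94.1
shift tool [-1.7  0.7  0.5]
turns [array([-0.   , -0.   , -0.003]), array([-0.   ,  0.   ,  3.138])] (apply shift first)
[[314.48634314 255.56577216]]
[[327.76398915 405.26470057]]
```

View pics/w1.png

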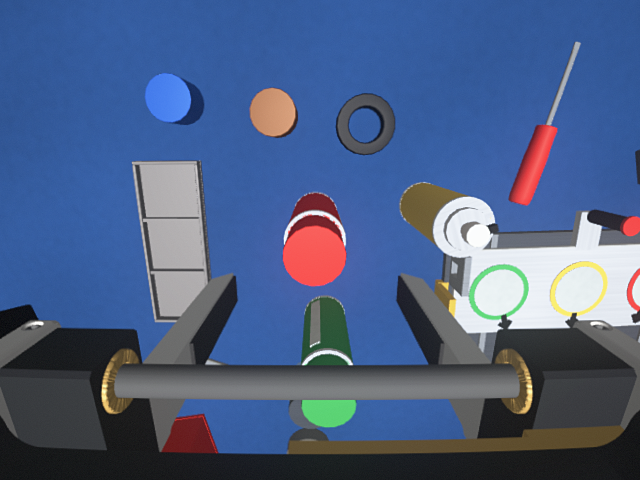

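```bash
python3 -m creep '-1 0.5 46 0 0 0 0;0 0 46 0 0 0 0;0 0 0 0 0 0 0;0 0 0 0 0 0 0;0 0 0 0 0 0 255;0 0 0 0 0 0 255;0 0 0 0 0 0 255;0 0 0 0 0 0 255;0 0 0 0 0 0 255;0 0 0 0 0 0 255;0 0 0 0 0 0 255' 15
```

```text
time_s: 4.05
tcp_pos: [465.5, -174.1, 148.5]
orientation: [0.0, 0.737, 0.675, 0.0]
wrist_force: [-0.6, 0.2, 1.6]
finger_gap: 49.4
```

```bash
python3 -m creep '0 0 -20 0 0 0 255;0 0 -50 0 0 0 255;0 0 -30 0 0 0 255;0 0 0 0 0 0 255' 15
python3 -c "
from h import *
c=ctrl.capture('scene');crop(c,130,200,330,350,'pics/s1.png')
step([417,-354.6,60],84.8)"
```

```text
time_s: 4.55
tcp_pos: [466.8, -174.6, 250.3]
orientation: [0.002, 0.737, 0.675, 0.001]
wrist_force: [0.2, -0.1, -0.5]
finger_gap: 49.2
pics/s1.png scale 4.0
t4.60 tcp [ 465.7 -174.1  248.8] xdir 85.0 q6 1.88 gap 49.5
shift tool [-184.   -32.9  188.7]
turns [array([0.001, 0.   , 0.003]), array([-0.000e+00,  2.000e-03, -3.139e+00])] (apply shift first)
```

View pics/s1.png

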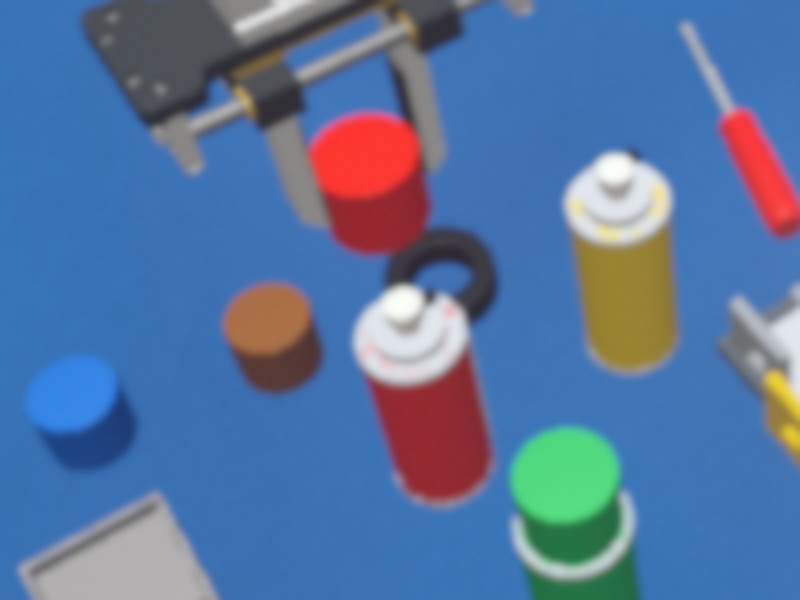

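```bash
python3 -m creep '-46 -8.2 0 0 0 0 255;-46 -8.2 0 0 0 0 255;-46 -8.2 40 0 0 0 255;-46 -8.2 60 0 0 0 255;0 0 55 0 0 0 255;0 0 15 0 0 0 255;0 0 0 0 0 0 255;0 0 0 0 0 0 255' 15
python3 -c "
from h import *
c=ctrl.capture('scene');crop(c,80,250,280,400,'pics/s2.png')
w=ctrl.capture('top');crop(w,440,200,540,330,'pics/t2.png')
import pickle;pickle.dump((c,w),open('p2.pkl','wb'))
step([417,-354.6,60],84.8)"
```

```text
time_s: 5.6
tcp_pos: [420.1, -346.8, 90.7]
orientation: [0.001, 0.737, 0.676, 0.0]
wrist_force: [-0.2, -0.0, -1.0]
finger_gap: 49.1
pics/s2.png scale 4.0
pics/t2.png scale 4.615384615384615
t5.70 tcp [ 420.1 -346.9   90.9] xdir 85.0 q6 2.29 gap 48.8
shift tool [-7.9 -2.5 30.9]
turns [array([0.003, 0.002, 0.004]), array([-3.000e-03,  5.000e-03, -3.138e+00])] (apply shift first)
```

View pics/s2.png

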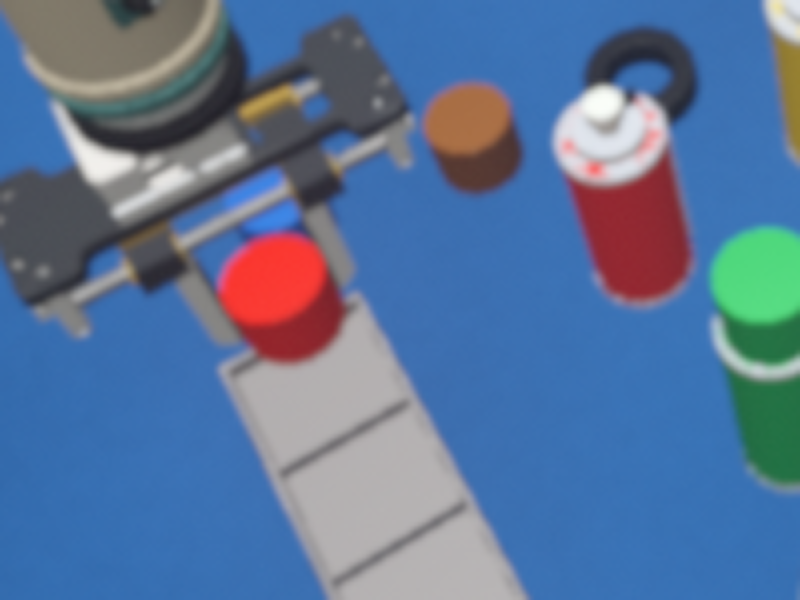

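View pics/t2.png

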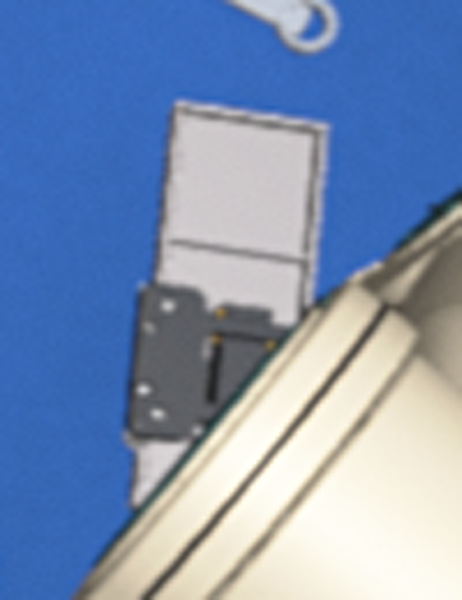

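```bash
python3 -m creep '-8 -2.5 0 0 0 0 255;0 0 31 0 0 0 255;0 0 0 0 0 0 255;0 0 28 0 0 0 255;0 0 9 0 0 0 255;0 0 0 0 0 0 255' 15
python3 -c "
from h import *
step([417,-354.6,22],84.8);print(ctrl.sense()['wrist_force'])
c=ctrl.capture('wrist');cv2.imwrite('pics/w3.png',c['frame'])"
```

```text
time_s: 6.45
tcp_pos: [415.7, -354.5, 21.7]
orientation: [0.0, 0.737, 0.675, 0.0]
wrist_force: [-0.2, 0.4, 0.4]
finger_gap: 49.2
t6.45 tcp [ 415.7 -354.5   21.7] xdir 85.0 q6 2.33 gap 49.2
shift tool [-0.   1.3 -0.3]
turns [array([0.   , 0.   , 0.003]), array([-0.   ,  0.   , -3.139])] (apply shift first)
[-0.16847076  0.40667027  0.43717556]
```

View pics/w3.png

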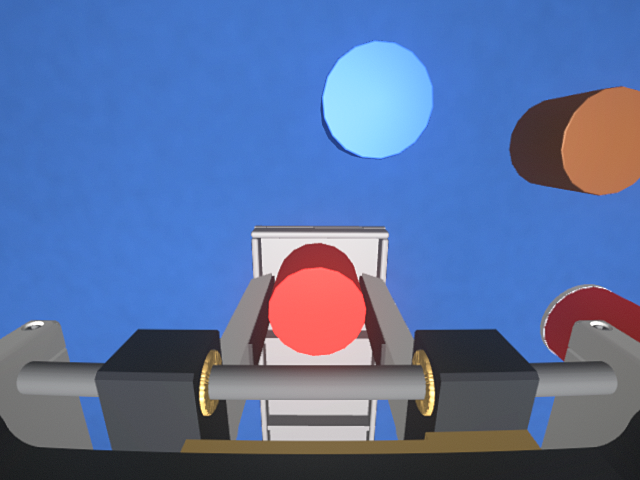

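```bash
python3 -m creep '0 0 0.5 0 0 0 255;0 0 0 0 0 0 0;0 0 0 0 0 0 0;0 0 0 0 0 0 0;0 0 -20 0 0 0 0;0 0 -55 0 0 0 0;0 0 -60 0 0 0 0;0 0 -60 0 0 0 0;0 0 -25 0 0 0 0;0 0 0 0 0 0 0' 15
python3 -c "
from h import *
step([608.5,-176,242],84.8);
c=ctrl.capture('wrist');cv2.imwrite('pics/w4.png',c['frame'])"
```

```text
time_s: 7.75
tcp_pos: [416.5, -355.0, 242.6]
orientation: [0.002, 0.737, 0.675, 0.0]
wrist_force: [0.1, 0.8, -0.2]
finger_gap: 94.0
t7.75 tcp [ 416.5 -355.   242.6] xdir 85.0 q6 2.26 gap 94.0
shift tool [195.1 175.6   0.8]
turns [array([0.004, 0.002, 0.003]), array([-3.000e-03,  6.000e-03, -3.139e+00])] (apply shift first)
```

View pics/w4.png

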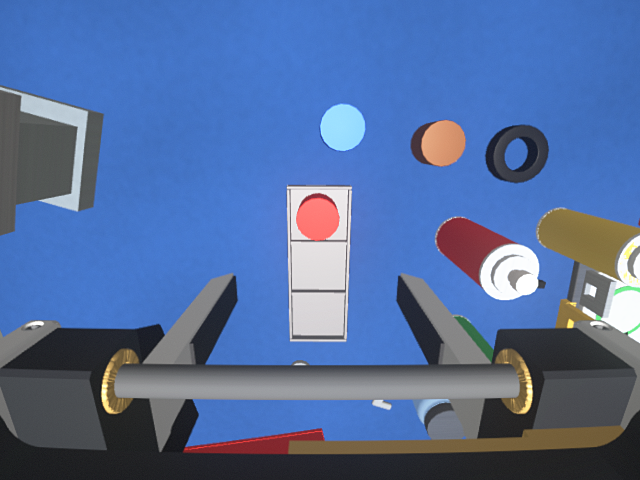

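Red cap is in the pocket at (317,217). On to the green cap.

```bash
python3 -m creep '42 38 0 0 0 0 0;42 38 0 0 0 0 0;42 38 0 0 0 0 0;42 38 0 0 0 0 0;27 23.5 0 0 0 0 0;0 0 0 0 0 0 0;0 0 0 0 0 0 0' 15
python3 -c "
from h import *
step([608.5,-176,242],84.8);
c=ctrl.capture('wrist');cv2.imwrite('pics/w5.png',c['frame']); print(proj(c,[608.5,-176,175]))"
```

```text
time_s: 8.68
tcp_pos: [605.8, -176.4, 238.9]
orientation: [-0.001, 0.738, 0.675, -0.002]
wrist_force: [-0.0, -0.6, -0.0]
finger_gap: 94.0
t8.68 tcp [ 605.8 -176.4  238.9] xdir 84.9 q6 1.83 gap 94.0
shift tool [ 0.6  2.6 -3.2]
turns [array([-0.004,  0.001,  0.002]), array([-1.00e-03, -6.00e-03, -3.14e+00])] (apply shift first)
[[317.44131968 258.91347637]]
```

View pics/w5.png

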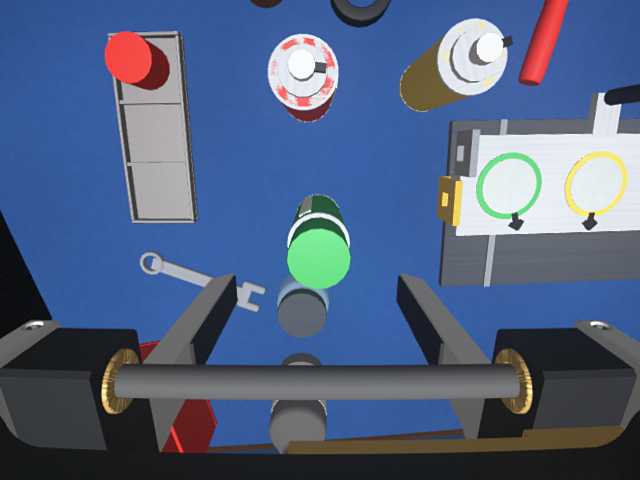

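```bash
python3 -m creep '0 2.5 44 0 0 0 0;0 0 47 0 0 0 0;0 0 0 0 0 0 0;0 0 0 0 0 0 0;0 0 0 0 0 0 255;0 0 0 0 0 0 255;0 0 0 0 0 0 255;0 0 0 0 0 0 255;0 0 0 0 0 0 255;0 0 0 0 0 0 255' 15
python3 -m creep '0 0 -20 0 0 0 255;0 0 -50 0 0 0 255;0 0 -30 0 0 0 255;0 0 0 0 0 0 255' 15
python3 -c "
from h import *
step([487.7,-361,60],84.8)
c=ctrl.capture('scene');crop(c,180,180,380,330,'pics/s6.png')
import pickle;pickle.dump(c,open('p6.pkl','wb'))"
```

```text
time_s: 9.98
tcp_pos: [610.1, -175.5, 149.8]
orientation: [-0.0, 0.737, 0.675, 0.0]
wrist_force: [-0.9, 1.0, 1.0]
finger_gap: 50.3
time_s: 10.48
tcp_pos: [611.5, -176.2, 252.0]
orientation: [0.002, 0.737, 0.675, 0.001]
wrist_force: [-0.0, -0.3, -0.2]
finger_gap: 50.4
t10.47 tcp [ 611.5 -176.2  252. ] xdir 85.0 q6 1.83 gap 50.4
shift tool [-194.8 -108.   191.6]
turns [array([0.005, 0.001, 0.003]), array([-1.000e-03,  8.000e-03, -3.139e+00])] (apply shift first)
pics/s6.png scale 4.0
```

View pics/s6.png

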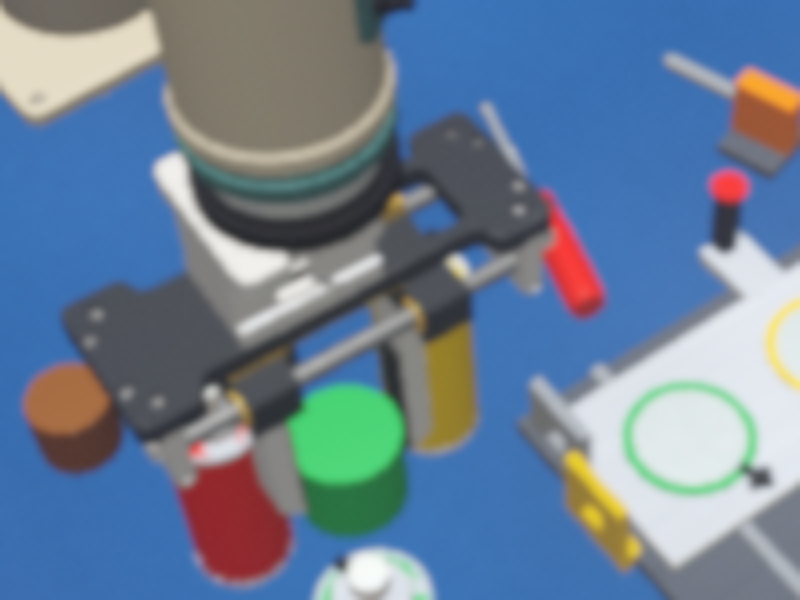

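```bash
python3 -m creep '-39 -21.5 0 0 0 0 255;-39 -21.5 0 0 0 0 255;-39 -21.5 0 0 0 0 255;-39 -21.5 30 0 0 0 255;-39 -21.5 50 0 0 0 255;0 0 55 0 0 0 255;0 0 20 0 0 0 255;0 0 0 0 0 0 255;0 0 0 0 0 0 255' 15
python3 -c "
from h import *
step([487.7,-361,60],84.8)"
```

```text
time_s: 11.65
tcp_pos: [487.6, -358.0, 98.1]
orientation: [0.0, 0.737, 0.675, -0.0]
wrist_force: [-0.3, 0.5, -0.3]
finger_gap: 50.4
t11.65 tcp [ 487.6 -358.    98.1] xdir 85.0 q6 2.22 gap 50.4
shift tool [-3.   0.4 38.1]
turns [array([-0.   ,  0.   ,  0.003]), array([-0.   , -0.   , -3.138])] (apply shift first)
```

```bash
python3 -m creep '-3 0.5 38 0 0 0 255;0 0 0 0 0 0 255;0 0 25 0 0 0 255;0 0 10.5 0 0 0 255;0 0 0 0 0 0 255;0 0 0 0 0 0 255' 15
python3 -c "
from h import *
step([487.7,-361,24],84.8);print(ctrl.sense()['wrist_force'])
c=ctrl.capture('wrist');cv2.imwrite('pics/w7.png',c['frame'])"
```

```text
time_s: 12.4
tcp_pos: [488.3, -361.5, 25.6]
orientation: [0.001, 0.737, 0.675, 0.0]
wrist_force: [-0.5, 0.6, -0.1]
finger_gap: 50.4
t12.40 tcp [ 488.3 -361.5   25.6] xdir 85.0 q6 2.25 gap 50.4
shift tool [ 0.4 -0.7  1.6]
turns [array([0.001, 0.001, 0.003]), array([-1.000e-03,  2.000e-03, -3.139e+00])] (apply shift first)
[-0.4821143   0.62584433 -0.07547684]
```

View pics/w7.png

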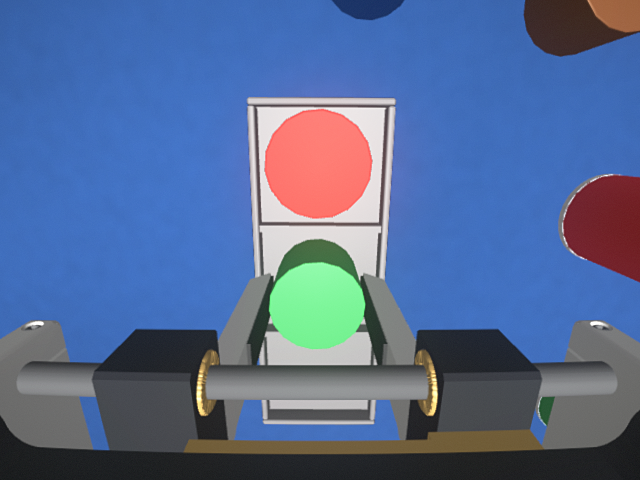

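```bash
python3 -m creep '0 0 2 0 0 0 255;0 0 0 0 0 0 0;0 0 0 0 0 0 0;0 0 0 0 0 0 0;0 0 -20 0 0 0 0;0 0 -55 0 0 0 0;0 0 -60 0 0 0 0;0 0 -60 0 0 0 0;0 0 -30 0 0 0 0;0 0 0 0 0 0 0' 15
python3 -c "
from h import *
import pickle
step([487.7,-361,24],84.8)
c=ctrl.capture('top');d=ctrl.capture('scene');w=ctrl.capture('wrist');cv2.imwrite('pics/w8.png',w['frame'])
pickle.dump((c,d,w),open('p8.pkl','wb'))
crop(c,335,150,525,350,'pics/b2.png');crop(d,180,220,330,350,'pics/b3.png')"
```

```text
time_s: 13.7
tcp_pos: [489.0, -362.1, 251.4]
orientation: [0.003, 0.738, 0.675, 0.001]
wrist_force: [0.8, -0.1, -0.5]
finger_gap: 94.0
t13.70 tcp [ 489.  -362.1  251.4] xdir 85.0 q6 2.19 gap 94.0
shift tool [  1.8  -2.7 227.4]
turns [array([0.006, 0.003, 0.003]), array([-0.005,  0.01 , -3.139])] (apply shift first)
pics/b2.png scale 3.0
pics/b3.png scale 4.615384615384615
```

View pics/w8.png

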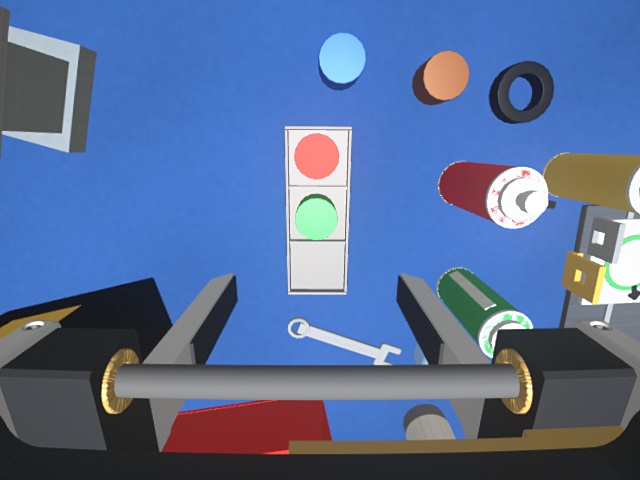

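View pics/b2.png

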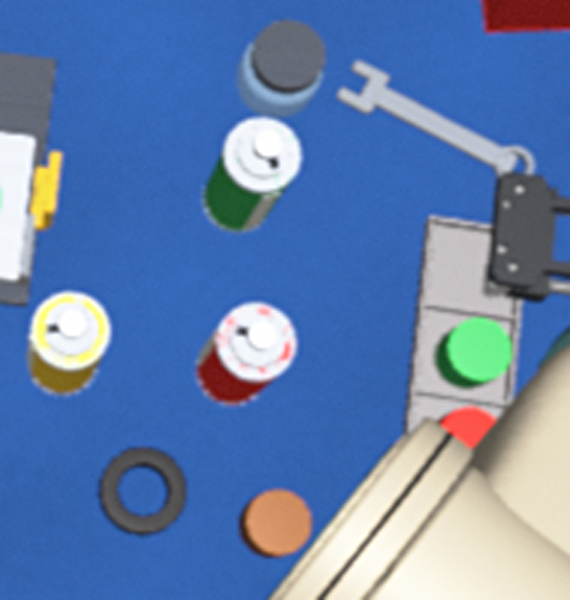

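View pics/b3.png

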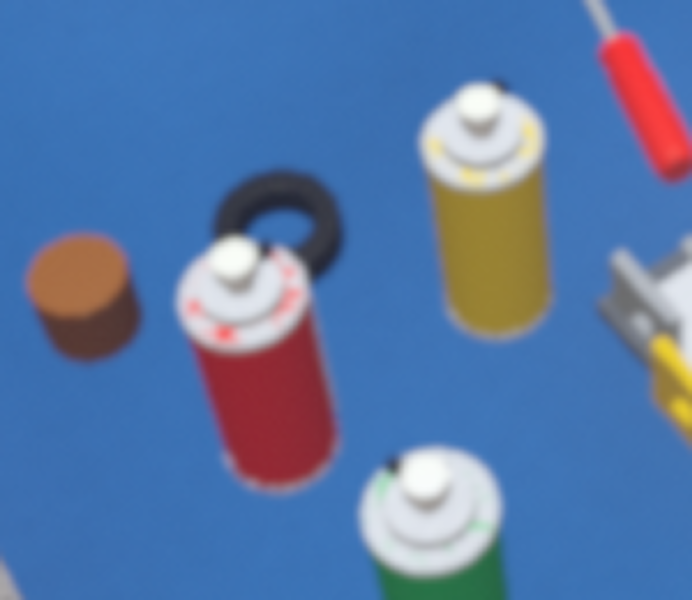

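```bash
python3 - <<'E'
from h import *
import pickle
c,d,w=pickle.load(open("p8.pkl","rb"))
T=lambda p,k,ox,oy:(p[0]/k+ox-0.5+0.5/k,p[1]/k+oy-0.5+0.5/k)
for n,s1,t1,s2,t2 in(("red",(256,343),(238,330),(243,295),(270,248)),("green",(262,155),(275,164),(430,511),(389,465)),("yellow",(70,330),(51,328),(483,139),(503,85))):
    S1=T(s1,3,335,150);S2=T(s2,600/130,180,220);T1=T(t1,3,335,150);T2=T(t2,600/130,180,220)
    A=at(c,S1,130);B=at(d,S2,130);C=at(c,T1,153);D=at(d,T2,153)
    f=lambda v:np.degrees(np.arctan2(v[1],v[0])).round(0)
    print(n,A[:2].round(1),B[:2].round(1),C[:2].round(1),D[:2].round(1),f(C-A),f(D-B))
E
```

```text
red [ 463.8 -176.6] [ 467.6 -175.2] [ 468.1 -159.9] [ 469.8 -158.2] 76.0 83.0
green [ 606.7 -176.8] [ 609.9 -175.8] [ 593.4 -183. ] [ 593.4 -182.1] -155.0 -159.0
yellow [464.6 -40.7] [466.3 -38.8] [460.9 -26. ] [462.1 -21.8] 104.0 104.0
```

```bash
python3 -m creep '46 -6 0 0 0 0 0;46 -6 0 0 0 0 0;46 -6 0 0 0 0 0;46 -5 0 0 0 0 0;0 0 0 0 0 0 0;0 0 0 0 0 0 0' 20
python3 -c "
from h import *
import pickle
step([465.5,-174.7,240],84.8)
w=ctrl.capture('wrist');crop(w,240,200,400,320,'pics/w9.png')
pickle.dump(w,open('p9.pkl','wb'))
print(proj(w,[[465.5,-174.7,130],[465.5,-174.7,158]]))"
```

```text
time_s: 14.6
tcp_pos: [480.3, -176.2, 246.6]
orientation: [-0.001, 0.738, 0.675, -0.001]
wrist_force: [-0.9, -0.1, -0.2]
finger_gap: 93.7
t14.60 tcp [ 480.3 -176.2  246.6] xdir 85.0 q6 1.88 gap 93.7
shift tool [  0.2 -14.9   6.6]
turns [array([-0.002,  0.   ,  0.003]), array([-1.000e-03, -3.000e-03, -3.139e+00])] (apply shift first)
pics/w9.png scale 5.0
[[316.88013458 222.04259873]
 [316.87707216 229.25064681]]
```

View pics/w9.png

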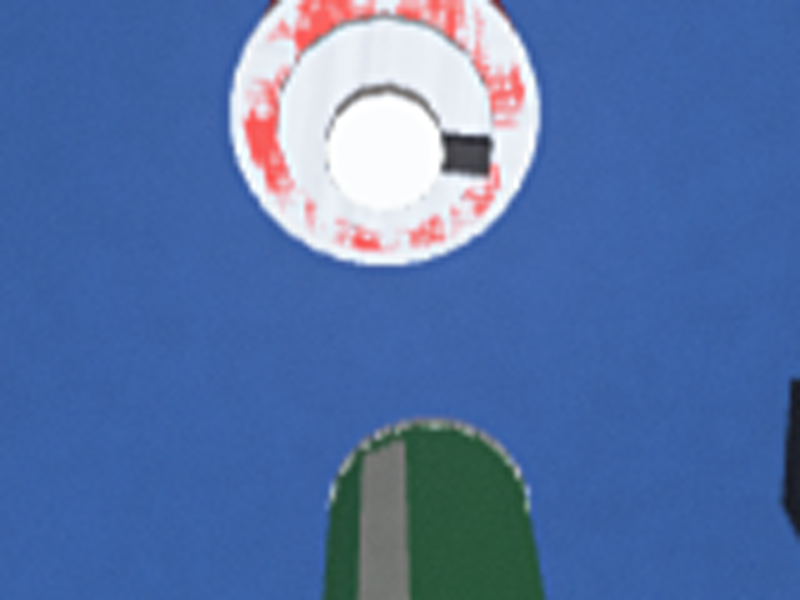

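```bash
python3 - <<'E'
from h import *
import pickle
w=pickle.load(open("p9.pkl","rb"))
T=lambda p,k,ox,oy:(p[0]/k+ox-0.5+0.5/k,p[1]/k+oy-0.5+0.5/k)
S=at(w,T((386,113),5,240,200),130);H=at(w,T((386,148),5,240,200),158);P=at(w,T((490,155),5,240,200),153)
print(S,H,P,[np.degrees(np.arctan2(*(P-x)[1::-1])) for x in(S,H)])
E
```

```text
[ 465.63998669 -174.78595806  130.        ] [ 465.45114591 -174.76005954  158.        ] [ 469.43324434 -157.38944944  153.        ] [np.float64(77.69935433029497), np.float64(77.0884120613916)]
```

```bash
cat > rect.py <<'E'
from h import *
def rect(c,x0,x1,y0,y1,z,k,name):
    # image: right=-y, up=+x ; k px/mm
    W=int((y1-y0)*k);Hh=int((x1-x0)*k)
    v,u=np.mgrid[0:Hh,0:W]
    P=np.stack([x1-v/k,y1-u/k,np.full(v.shape,float(z))],-1).reshape(-1,3)
    m=proj(c,P).reshape(Hh,W,2).astype(np.float32)
    im=cv2.remap(c["frame"],m[...,0],m[...,1],cv2.INTER_CUBIC);cv2.imwrite(name,im);return im
if __name__=="__main__":
    import pickle
    c=pickle.load(open("top.pkl","rb"));d=pickle.load(open("scene.pkl","rb"))
    for n,q in(("t",c),("s",d)): rect(q,480,670,0,330,22,2.4,f"pics/rect_{n}.png")
E
python3 rect.py
```

```text
(no output)
```

View pics/rect_t.png

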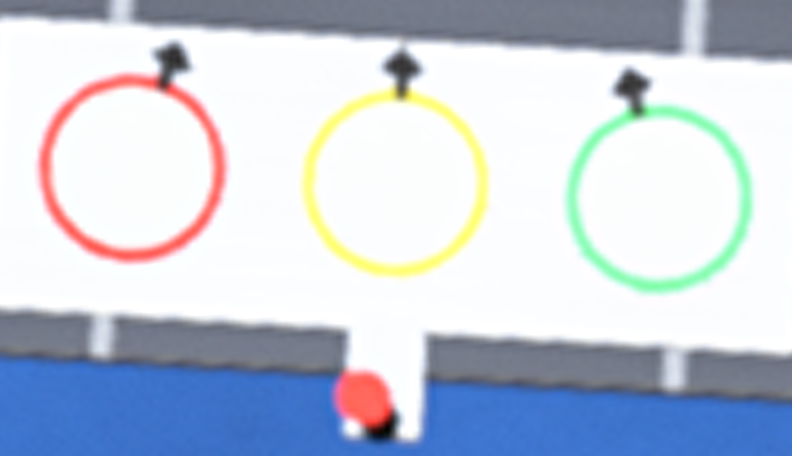

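View pics/rect_s.png

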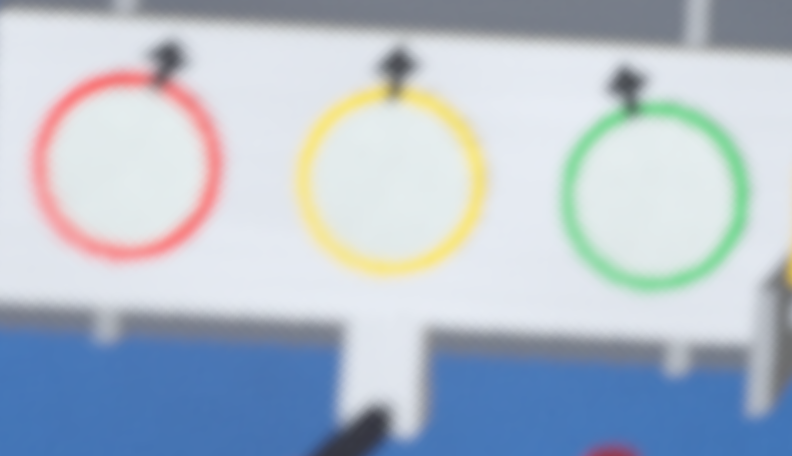

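```bash
python3 -m creep '0.2 -14.9 0 0 0 0 0;0 0 0 0 0 0 0;0 0 50 0 0 0 0;0 0 55 0 0 0 0;0 0 40 0 0 0 0;0 0 15 0 0 0 0;0 0 0 0 0 0 0' 30
python3 -c "
from h import *
step([465.6,-174.8,86],84.8)"
```

```text
time_s: 15.52
tcp_pos: [465.9, -174.5, 87.3]
orientation: [-0.0, 0.738, 0.675, -0.0]
wrist_force: [0.6, -0.8, -0.3]
finger_gap: 94.4
t15.53 tcp [ 465.9 -174.5   87.3] xdir 84.9 q6 1.95 gap 94.4
shift tool [-0.4 -0.3  1.3]
turns [array([-0.001, -0.   ,  0.002]), array([ 0.000e+00, -1.000e-03, -3.139e+00])] (apply shift first)
```

```bash
python3 -m creep '0 0 1 0 0 0 255;0 0 0 0 0 0 255;0 0 0 0 0 0 255;0 0 0 0 0 0 255;0 0 0 0 0 0 255;0 0 0 0 0 0 255;0 0 -10 0 0 0 255;0 0 -50 0 0 0 255;0 0 -60 0 0 0 255;0 0 -55 0 0 0 255;0 0 0 0 0 0 255' 30
python3 -c "
from h import *
step([600.4,275.9,260],84.8)"
```

```text
time_s: 16.9
tcp_pos: [468.4, -175.1, 265.5]
orientation: [0.004, 0.737, 0.675, 0.002]
wrist_force: [0.5, 0.9, -3.8]
finger_gap: 56.0
t16.90 tcp [ 468.4 -175.1  265.5] xdir 85.0 q6 1.89 gap 56.0
shift tool [460.8  91.9   5.5]
turns [array([0.008, 0.002, 0.003]), array([-2.000e-03,  1.300e-02, -3.139e+00])] (apply shift first)
```

```bash
python3 -m creep '30 6 0 0 0 0 255;46 9 0 0 0 0 255;46 9 0 0 0 0 255;46 9 0 0 0 0 255;46 9 0 0 0 0 255;46 9 0 0 0 0 255;46 9 0 0 0 0 255;46 9 0 0 0 0 255;46 9 0 0 0 0 255;46 9 0 0 0 0 255;16 3 0 0 0 0 255;0 0 0 0 0 0 255' 30
python3 -m creep '0 0 0 0 0 0.16 255;0 0 0 0 0 0.16 255;0 0 0 0 0 0.16 255;0 0 0 0 0 0.16 255;0 0 0 0 0 0.16 255;0 0 0 0 0 0.16 255;0 0 0 0 0 0.16 255;0 0 0 0 0 0.16 255;0 0 0 0 0 0.16 255;0 0 0 0 0 0.16 255;0 0 0 0 0 0.103 255;0 0 0 0 0 0 255' 30
python3 -c "
from h import *
step([600.4,275.9,150],85-97.6)
import pickle
w=ctrl.capture('wrist');cv2.imwrite('pics/w10.png',w['frame']);pickle.dump(w,open('p10.pkl','wb'))"
```

```text
time_s: 18.4
tcp_pos: [594.9, 276.5, 259.4]
orientation: [-0.0, 0.737, 0.676, -0.002]
wrist_force: [-0.0, -0.5, -2.9]
finger_gap: 55.4
time_s: 19.9
tcp_pos: [595.8, 273.6, 261.2]
orientation: [0.001, 0.994, -0.111, -0.0]
wrist_force: [0.6, -0.2, -2.9]
finger_gap: 55.7
t19.90 tcp [595.8 273.6 261.2] xdir -12.7 q6 -0.38 gap 55.7
shift tool [  4.1  -3.4 111.2]
turns [array([ 0.002,  0.001, -0.002]), array([ 1.00e-03, -3.00e-03,  3.14e+00])] (apply shift first)
```

View pics/w10.png

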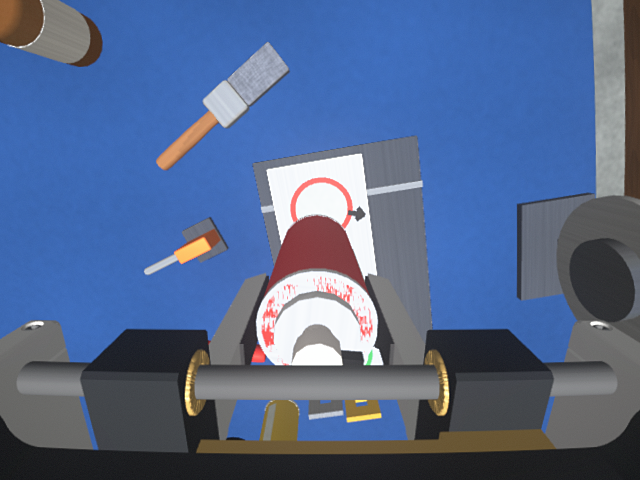

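```bash
python3 - <<'E'
from h import *
import pickle
w=pickle.load(open("p10.pkl","rb"))
crop(w,240,160,400,280,"pics/w10a.png");crop(w,250,250,390,370,"pics/w10b.png")
print(at(w,(322,206),22),at(w,(361,214),22))
print(proj(w,[[600.4,275.9,22],[595.8,273.6,261.2+44]]))
E
```

```text
pics/w10a.png scale 5.0
pics/w10b.png scale 5.0
[602.91608503 279.02173286  22.        ] [649.53098163 257.85725852  22.        ]
[[320.60744792 208.788501  ]
 [318.83996134 326.65054099]]
```

View pics/w10a.png

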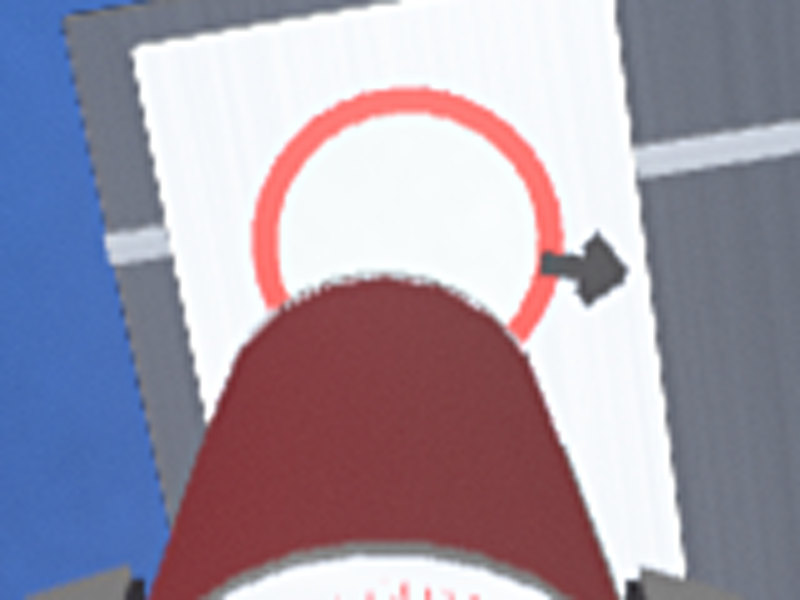

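View pics/w10b.png

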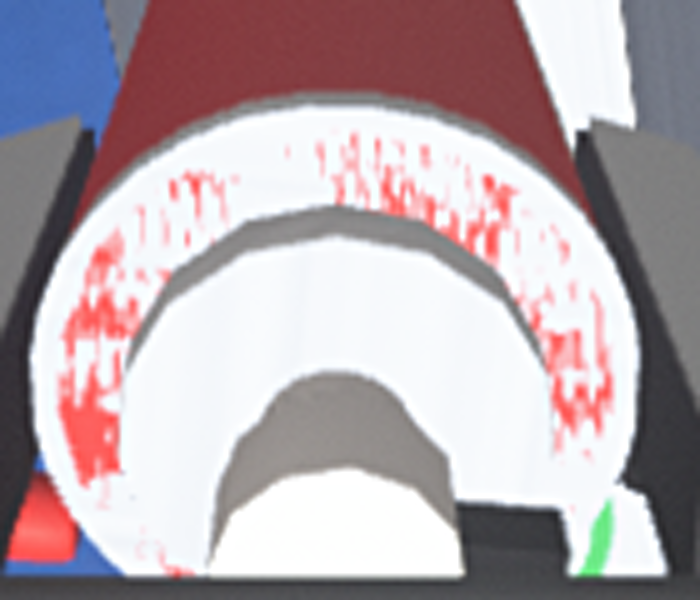

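```bash
python3 -m creep '4.1 -3.4 0 0 0 0 255;0 0 0 0 0 0 255;0 0 50 0 0 0 255;0 0 50 0 0 0 255;0 0 35 0 0 0 255;0 0 0 0 0 0 255;0 0 0 0 0 0 255' 30
python3 -c "
from h import *
step([600.4,275.9,108.5],85-97.6)"
```

```text
time_s: 20.82
tcp_pos: [602.2, 278.7, 128.1]
orientation: [-0.0, 0.994, -0.11, 0.001]
wrist_force: [-0.2, -0.4, -2.6]
finger_gap: 55.7
t20.82 tcp [602.2 278.7 128.1] xdir -12.6 q6 -0.31 gap 55.7
shift tool [-1.2  3.2 19.6]
turns [array([-0.001, -0.002,  0.   ]), array([ 4.000e-03, -2.000e-03, -3.142e+00])] (apply shift first)
```

```bash
python3 -m creep '-1.2 3.2 0 0 0 0 255;0 0 14 0 0 0 255;0 0 0 0 0 0 255;0 0 0 0 0 0 255' 30
python3 -c "
from h import *
step([600.4,275.9,108.5],85-97.6)"
```

```text
time_s: 21.32
tcp_pos: [598.9, 275.8, 112.4]
orientation: [0.0, 0.994, -0.11, -0.0]
wrist_force: [0.7, 0.6, -3.4]
finger_gap: 55.1
t21.32 tcp [598.9 275.8 112.4] xdir -12.6 q6 -0.30 gap 55.1
shift tool [ 1.4 -0.5  3.9]
turns [array([ 0.,  0., -0.]), array([ 0.   , -0.   ,  3.142])] (apply shift first)
```

```bash
python3 -m creep '1.2 -0.3 2 0 0 0 255;0 0 2 0 0 0 255;0 0 0 0 0 0 255' 30
python3 -m creep '0 0 0 0 0 0 255' 30
```

```text
time_s: 21.7
tcp_pos: [600.6, 275.9, 108.9]
orientation: [-0.0, 0.994, -0.11, 0.0]
wrist_force: [0.9, 0.1, 0.1]
finger_gap: 55.6
time_s: 21.82
tcp_pos: [600.6, 275.9, 108.9]
orientation: [-0.0, 0.994, -0.11, 0.0]
wrist_force: [0.6, 1.0, 0.3]
finger_gap: 55.9
```

```bash
python3 -m creep '0 0 0 0 0 0 0;0 0 0 0 0 0 0;0 0 0 0 0 0 0;0 0 -15 0 0 0 0;0 0 -50 0 0 0 0;0 0 -55 0 0 0 0;0 0 -35 0 0 0 0;0 0 0 0 0 0 0' 30
python3 -c "
from h import *
step([465.5,-40,260],85)
w=ctrl.capture('wrist');cv2.imwrite('pics/w11.png',w['frame'])"
```

```text
time_s: 22.82
tcp_pos: [602.4, 275.9, 268.0]
orientation: [-0.002, 0.994, -0.11, 0.003]
wrist_force: [-0.4, -0.1, -1.1]
finger_gap: 93.7
t22.82 tcp [602.4 275.9 268. ] xdir -12.6 q6 -0.38 gap 93.7
shift tool [-64.6 338.2   6.1]
turns [array([ 0.002, -0.008, -1.704]), array([-0.008, -0.002,  1.438])] (apply shift first)
```

View pics/w11.png

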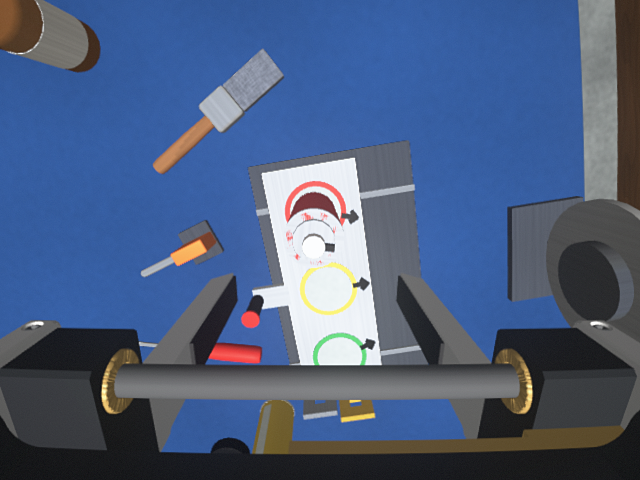

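```bash
python3 -m creep '-10.8 56.4 1 0 0 0 0;-10.8 56.4 1 0 0 0 0;-10.8 56.4 1 0 0 0 0;-10.8 56.4 1 0 0 0 0;-10.8 56.4 1 0 0 0 0;-10.8 56.4 1 0 0 0 0;0 0 0 0 0 0 0' 30
python3 -m creep '0 0 0 0 0 -0.16 0;0 0 0 0 0 -0.16 0;0 0 0 0 0 -0.16 0;0 0 0 0 0 -0.16 0;0 0 0 0 0 -0.16 0;0 0 0 0 0 -0.16 0;0 0 0 0 0 -0.16 0;0 0 0 0 0 -0.16 0;0 0 0 0 0 -0.16 0;0 0 0 0 0 -0.16 0;0 0 0 0 0 -0.104 0;0 0 0 0 0 0 0' 30
python3 -c "
from h import *
import pickle
step([465.5,-40,260],85)
w=ctrl.capture('wrist');crop(w,240,200,400,320,'pics/w12.png');pickle.dump(w,open('p12.pkl','wb'))
print(proj(w,[[465.5,-40,130],[465.5,-40,158]]))"
```

```text
time_s: 23.75
tcp_pos: [460.3, -44.3, 257.1]
orientation: [0.0, 0.994, -0.114, -0.001]
wrist_force: [0.6, -0.2, 0.9]
finger_gap: 94.0
time_s: 25.25
tcp_pos: [462.8, -39.3, 256.7]
orientation: [-0.001, 0.737, 0.676, -0.0]
wrist_force: [-0.5, 0.3, 0.5]
finger_gap: 94.0
t25.25 tcp [462.8 -39.3 256.7] xdir 85.0 q6 1.61 gap 94.0
shift tool [-0.5  2.7 -3.3]
turns [array([-0.002, -0.   ,  0.001]), array([ 1.000e-03, -3.000e-03, -3.141e+00])] (apply shift first)
pics/w12.png scale 5.0
[[316.09129601 237.72156885]
 [316.04406761 246.03223147]]
```

View pics/w12.png

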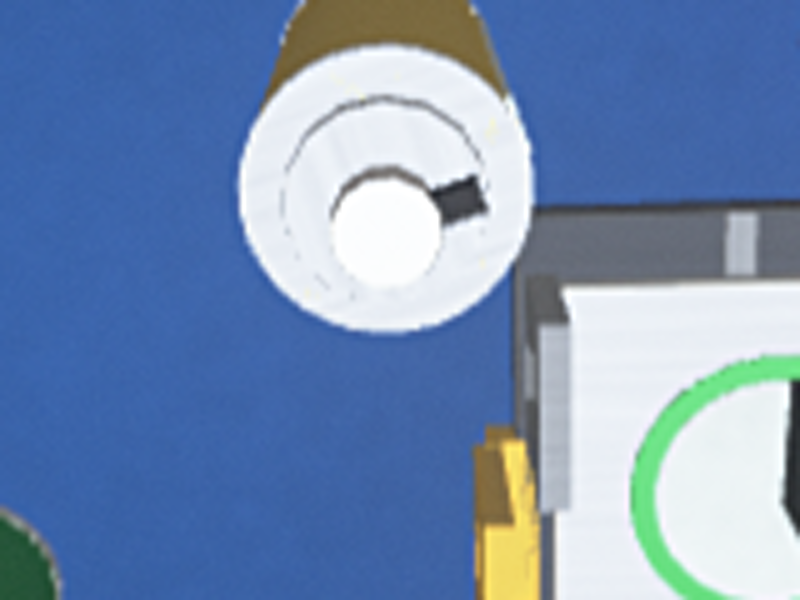

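```bash
python3 - <<'E'
from h import *
import pickle
w=pickle.load(open("p12.pkl","rb"))
T=lambda p,k,ox,oy:(p[0]/k+ox-0.5+0.5/k,p[1]/k+oy-0.5+0.5/k)
S=at(w,T((386,188),5,240,200),130);H=at(w,T((386,231),5,240,200),158);P=at(w,T((484,196),5,240,200),153)
print(S,H,P,[np.degrees(np.arctan2(*(P-x)[1::-1])) for x in(S,H)])
step([S[0],S[1],86],85)
E
```

```text
[465.0443675  -39.27896666 130.        ] [465.34653792 -39.32172962 158.        ] [461.89248972 -21.57387661 153.        ] [np.float64(100.09410590303219), np.float64(101.01311151307146)]
t25.30 tcp [462.9 -39.5 256.8] xdir 85.0 q6 1.61 gap 94.1
shift tool [  0.4   2.4 170.8]
turns [array([-0.001, -0.   , -0.001]), array([-0.000e+00,  2.000e-03,  3.141e+00])] (apply shift first)
```

```bash
python3 -m creep '0.4 2.4 0 0 0 0 0;0 0 50 0 0 0 0;0 0 55 0 0 0 0;0 0 45 0 0 0 0;0 0 19 0 0 0 0;0 0 0 0 0 0 0;0 0 0 0 0 0 0' 30
python3 -c "
from h import *
step([465.1,-39.3,86],85)"
```

```text
time_s: 26.18
tcp_pos: [466.3, -40.2, 89.1]
orientation: [0.0, 0.737, 0.676, 0.0]
wrist_force: [0.1, 0.3, 0.2]
finger_gap: 93.6
t26.18 tcp [466.3 -40.2  89.1] xdir 85.0 q6 1.70 gap 93.6
shift tool [ 0.7 -1.3  3.1]
turns [array([0.001, 0.   , 0.   ]), array([-0.000e+00,  2.000e-03, -3.141e+00])] (apply shift first)
```

```bash
python3 -m creep '0.7 -1.3 2 0 0 0 0;0 0 0 0 0 0 255;0 0 0 0 0 0 255;0 0 0 0 0 0 255;0 0 0 0 0 0 255;0 0 0 0 0 0 255;0 0 0 0 0 0 255' 30
python3 -m creep '0 0 -10 0 0 0 255;0 0 -50 0 0 0 255;0 0 -60 0 0 0 255;0 0 -55 0 0 0 255;0 0 0 0 0 0 255' 30
python3 -c "
from h import *
step([593.8,165.6,260],85)"
```

```text
time_s: 27.05
tcp_pos: [464.3, -39.3, 86.5]
orientation: [-0.0, 0.737, 0.676, 0.0]
wrist_force: [0.2, 0.7, 1.1]
finger_gap: 55.6
time_s: 27.68
tcp_pos: [466.8, -39.7, 265.4]
orientation: [0.003, 0.737, 0.676, 0.003]
wrist_force: [-0.4, 0.0, -3.8]
finger_gap: 55.7
t27.68 tcp [466.8 -39.7 265.4] xdir 85.0 q6 1.62 gap 55.7
shift tool [215.5 108.7   6.6]
turns [array([ 0.009, -0.001,  0.   ]), array([ 1.000e-03,  1.400e-02, -3.141e+00])] (apply shift first)
```

```bash
python3 -m creep '43 21.7 0 0 0 0 255;43 21.7 0 0 0 0 255;43 21.7 0 0 0 0 255;43 21.7 0 0 0 0 255;43 21.7 0 0 0 0 255;0 0 0 0 0 0 255' 30
python3 -m creep '0 0 0 0 0 0.164 255;0 0 0 0 0 0.164 255;0 0 0 0 0 0.164 255;0 0 0 0 0 0.164 255;0 0 0 0 0 0.164 255;0 0 0 0 0 0.164 255;0 0 0 0 0 0.164 255;0 0 0 0 0 0.164 255;0 0 0 0 0 0.164 255;0 0 0 0 0 0.164 255;0 0 0 0 0 0.163 255;0 0 0 0 0 0 255' 30
python3 -c "
from h import *
step([593.8,165.6,260],-18.3)
w=ctrl.capture('wrist');cv2.imwrite('pics/w13.png',w['frame'])"
```

```text
time_s: 28.42
tcp_pos: [590.4, 170.4, 258.5]
orientation: [-0.002, 0.735, 0.678, -0.001]
wrist_force: [-0.4, -0.5, -3.1]
finger_gap: 55.5
time_s: 29.92
tcp_pos: [589.7, 164.5, 260.0]
orientation: [0.001, 0.987, -0.159, -0.001]
wrist_force: [0.6, 0.1, -4.4]
finger_gap: 56.0
t29.93 tcp [589.7 164.5 260. ] xdir -18.3 q6 -0.26 gap 56.0
shift tool [ 3.6 -2.3 -0. ]
turns [array([0.002, 0.002, 0.001]), array([-0.004,  0.004, -3.141])] (apply shift first)
```

View pics/w13.png

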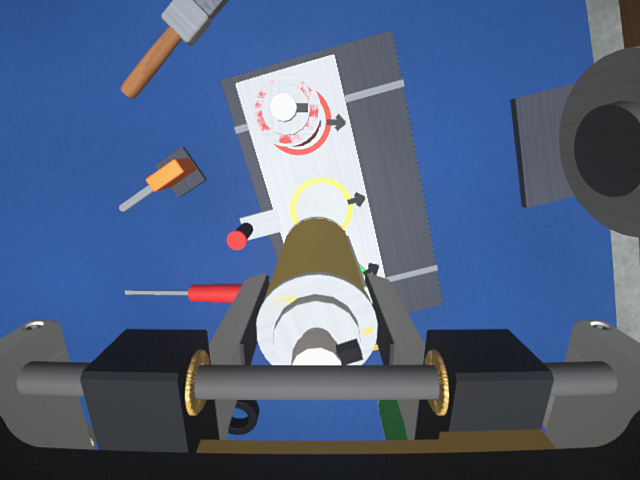

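```bash
python3 -m creep '3.6 -2.3 0 0 0 0 255;0 0 0 0 0 0 255;0 0 50 0 0 0 255;0 0 50 0 0 0 255;0 0 35 0 0 0 255;0 0 0 0 0 0 255;0 0 0 0 0 0 255;0 0 0 0 0 0 255' 30
python3 -c "
from h import *
step([593.8,165.6,109],-18.3)"
```

```text
time_s: 30.98
tcp_pos: [596.7, 166.6, 128.5]
orientation: [-0.001, 0.987, -0.159, 0.002]
wrist_force: [-0.1, -0.6, -3.4]
finger_gap: 55.8
t30.98 tcp [596.7 166.6 128.5] xdir -18.3 q6 -0.16 gap 55.8
shift tool [-2.5  1.9 19.5]
turns [array([-0.002, -0.003,  0.001]), array([ 5.000e-03, -3.000e-03, -3.141e+00])] (apply shift first)
```

```bash
python3 -m creep '-2.5 1.9 0 0 0 0 255;0 0 13 0 0 0 255;0 0 0 0 0 0 255;0 0 0 0 0 0 255;0 0 0 0 0 0 255' 30
python3 -c "
from h import *
step([593.8,165.6,109],-18.3)"
```

```text
time_s: 31.6
tcp_pos: [592.4, 165.4, 113.5]
orientation: [0.0, 0.987, -0.159, 0.0]
wrist_force: [0.6, -0.8, -3.4]
finger_gap: 55.4
t31.60 tcp [592.4 165.4 113.5] xdir -18.3 q6 -0.15 gap 55.4
shift tool [ 1.3 -0.6  4.5]
turns [array([-0., -0.,  0.]), array([ 0.   , -0.   , -3.141])] (apply shift first)
```

```bash
python3 -m creep '1.2 -0.5 2.5 0 0 0 255;0 0 2 0 0 0 255;0 0 0 0 0 0 255;0 0 0 0 0 0 255' 30

```

```text
time_s: 32.1
tcp_pos: [593.5, 165.6, 109.0]
orientation: [0.0, 0.987, -0.159, -0.0]
wrist_force: [-0.3, -0.8, -3.2]
finger_gap: 55.5
```

```bash
python3 -m creep '0 0 1 0 0 0 255;0 0 0 0 0 0 255;0 0 0 0 0 0 255' 30

```

```text
time_s: 32.48
tcp_pos: [593.6, 165.6, 108.5]
orientation: [-0.0, 0.987, -0.159, 0.0]
wrist_force: [-0.5, 0.9, 3.8]
finger_gap: 55.9
```

Touched down; release, lift, and go to the green can (pick orientation xdir 135).

```bash
python3 -m creep '0 0 0 0 0 0 0;0 0 0 0 0 0 0;0 0 0 0 0 0 0;0 0 -15 0 0 0 0;0 0 -50 0 0 0 0;0 0 -55 0 0 0 0;0 0 -35 0 0 0 0;0 0 0 0 0 0 0' 30
python3 -c "
from h import *
step([608.5,-176,260],135)
w=ctrl.capture('wrist');cv2.imwrite('pics/w14.png',w['frame'])"
```

```text
time_s: 33.48
tcp_pos: [595.6, 165.4, 267.1]
orientation: [-0.001, 0.987, -0.159, 0.003]
wrist_force: [0.2, -0.8, -0.3]
finger_gap: 94.2
t33.48 tcp [595.6 165.4 267.1] xdir -18.3 q6 -0.26 gap 94.2
shift tool [119.3 320.1   6.5]
turns [array([ 0.007, -0.007, -2.675]), array([-0.005, -0.005,  0.466])] (apply shift first)
```

View pics/w14.png

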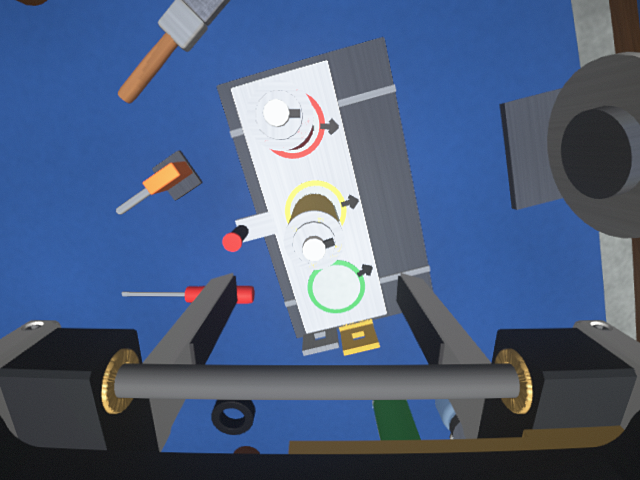

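```bash
python3 -m creep '20 53.4 1 0 0 0 0;20 53.4 1 0 0 0 0;20 53.4 1 0 0 0 0;20 53.4 1 0 0 0 0;20 53.4 1 0 0 0 0;20 53.4 1 0 0 0 0;0 0 0 0 0 0 0' 30
python3 -m creep '0 0 0 0 0 0.178 0;0 0 0 0 0 0.178 0;0 0 0 0 0 0.178 0;0 0 0 0 0 0.178 0;0 0 0 0 0 0.178 0;0 0 0 0 0 0.178 0;0 0 0 0 0 0.178 0;0 0 0 0 0 0.178 0;0 0 0 0 0 0.178 0;0 0 0 0 0 0.178 0;0 0 0 0 0 0.17 0;0 0 0 0 0 0 0' 30
python3 -c "
from h import *
import pickle
step([608.5,-176,260],-130)
w=ctrl.capture('wrist');cv2.imwrite('pics/w15f.png',w['frame']);crop(w,240,200,400,320,'pics/w15.png');pickle.dump(w,open('p15.pkl','wb'))
print(proj(w,[[608.5,-176,130],[608.5,-176,158]]))"
```

```text
time_s: 34.4
tcp_pos: [604.5, -183.0, 256.0]
orientation: [0.002, 0.987, -0.164, -0.001]
wrist_force: [-0.0, 0.7, -0.4]
finger_gap: 94.0
time_s: 35.9
tcp_pos: [606.7, -174.9, 255.6]
orientation: [-0.001, -0.424, 0.906, 0.001]
wrist_force: [-0.8, -0.3, -0.0]
finger_gap: 93.9
t35.90 tcp [ 606.7 -174.9  255.6] xdir -129.9 q6 -1.35 gap 93.9
shift tool [-0.3 -2.1 -4.5]
turns [array([ 0.002, -0.001,  0.002]), array([ 2.000e-03,  4.000e-03, -3.139e+00])] (apply shift first)
pics/w15.png scale 5.0
[[315.49693355 230.79693471]
 [315.45143565 238.6544493 ]]
```

View pics/w15.png

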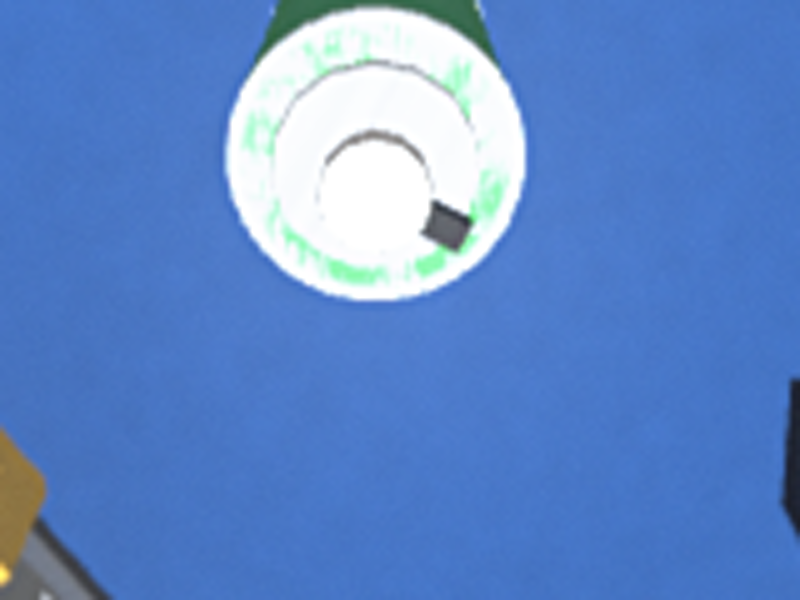

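```bash
python3 - <<'E'
from h import *
import pickle
w=pickle.load(open("p15.pkl","rb"))
T=lambda p,k,ox,oy:(p[0]/k+ox-0.5+0.5/k,p[1]/k+oy-0.5+0.5/k)
S=at(w,T((376,153),5,240,200),130);H=at(w,T((375,193),5,240,200),158);P=at(w,T((464,234),5,240,200),153)
print(S,H,P,[np.degrees(np.arctan2(*(P-x)[1::-1])) for x in(S,H)])
step([S[0],S[1],86],-130)
E
```

```text
[ 609.37066785 -175.86792147  130.        ] [ 609.28659834 -175.69663949  158.        ] [ 592.31036133 -182.07005379  153.        ] [np.float64(-160.02168553103013), np.float64(-159.4222822728565)]
t35.95 tcp [ 606.7 -175.   255.8] xdir -129.8 q6 -1.35 gap 94.0
shift tool [ -1.2  -2.9 169.8]
turns [array([ 0.002, -0.001,  0.004]), array([ 1.000e-03,  3.000e-03, -3.138e+00])] (apply shift first)
```

```bash
python3 -m creep '-1.2 -2.9 0 0 0 0 0;0 0 50 0 0 0 0;0 0 55 0 0 0 0;0 0 45 0 0 0 0;0 0 15 0 0 0 0;0 0 0 0 0 0 0;0 0 0 0 0 0 0' 30
python3 -c "
from h import *
step([609.2,-175.8,86],-130)"
```

```text
time_s: 36.83
tcp_pos: [611.1, -178.2, 94.0]
orientation: [0.001, -0.423, 0.906, -0.001]
wrist_force: [-0.7, -0.2, 0.3]
finger_gap: 94.2
t36.83 tcp [ 611.1 -178.2   94. ] xdir -130.0 q6 -1.21 gap 94.2
shift tool [-0.6  3.   8. ]
turns [array([-0.003,  0.001,  0.   ]), array([-1.000e-03, -5.000e-03, -3.141e+00])] (apply shift first)
```

```bash
python3 -m creep '-0.6 3 7 0 0 0 0;0 0 0 0 0 0 0;0 0 0 0 0 0 255;0 0 0 0 0 0 255;0 0 0 0 0 0 255;0 0 0 0 0 0 255;0 0 0 0 0 0 255;0 0 0 0 0 0 255' 30
python3 -m creep '0 0 -10 0 0 0 255;0 0 -50 0 0 0 255;0 0 -60 0 0 0 255;0 0 -55 0 0 0 255;0 0 0 0 0 0 255' 30
python3 -c "
from h import *
step([587.3,56.2,260],-130)"
```

```text
time_s: 37.83
tcp_pos: [608.1, -174.8, 85.0]
orientation: [0.0, -0.423, 0.906, -0.0]
wrist_force: [0.2, 0.4, 0.6]
finger_gap: 55.9
time_s: 38.45
tcp_pos: [609.4, -177.1, 265.0]
orientation: [0.003, -0.422, 0.906, -0.003]
wrist_force: [-0.8, -0.4, -3.1]
finger_gap: 55.4
t38.45 tcp [ 609.4 -177.1  265. ] xdir -130.0 q6 -1.36 gap 55.4
shift tool [-164.4  167.1    4. ]
turns [array([-0.008,  0.002, -0.001]), array([3.000e-03, 1.200e-02, 3.141e+00])] (apply shift first)
```

```bash
python3 -m creep '-32.9 33.4 0 0 0 0 255;-32.9 33.4 0 0 0 0 255;-32.9 33.4 0 0 0 0 255;-32.9 33.4 0 0 0 0 255;-32.9 33.4 0 0 0 0 255;0 0 0 0 0 0 255' 30
python3 -m creep '0 0 0 0 0 -0.17 255;0 0 0 0 0 -0.17 255;0 0 0 0 0 -0.17 255;0 0 0 0 0 -0.17 255;0 0 0 0 0 -0.17 255;0 0 0 0 0 -0.17 255;0 0 0 0 0 -0.17 255;0 0 0 0 0 -0.17 255;0 0 0 0 0 -0.17 255;0 0 0 0 0 -0.17 255' 30
python3 -m creep '0 0 0 0 0 -0.17 255;0 0 0 0 0 -0.17 255;0 0 0 0 0 -0.17 255;0 0 0 0 0 -0.17 255;0 0 0 0 0 -0.17 255;0 0 0 0 0 -0.17 255;0 0 0 0 0 -0.17 255;0 0 0 0 0 -0.138 255;0 0 0 0 0 0 255' 30
python3 -c "
from h import *
step([587.3,56.2,260],43.5)
w=ctrl.capture('wrist');cv2.imwrite('pics/w16.png',w['frame'])"
```

```text
time_s: 39.2
tcp_pos: [584.6, 64.4, 257.5]
orientation: [-0.001, -0.426, 0.905, 0.002]
wrist_force: [0.1, -1.1, -3.4]
finger_gap: 55.5
time_s: 40.45
tcp_pos: [584.8, 57.4, 258.7]
orientation: [0.001, 0.96, -0.279, -0.001]
wrist_force: [-0.0, -0.4, -2.9]
finger_gap: 55.4
time_s: 41.58
tcp_pos: [585.0, 57.3, 258.9]
orientation: [-0.0, 0.929, 0.369, -0.001]
wrist_force: [0.4, -0.3, -3.1]
finger_gap: 55.7
t41.58 tcp [585.   57.3 258.9] xdir 43.3 q6 0.83 gap 55.7
shift tool [ 0.9  2.4 -1.1]
turns [array([-0.001,  0.002, -0.003]), array([3.000e-03, 2.000e-03, 3.138e+00])] (apply shift first)
```

View pics/w16.png

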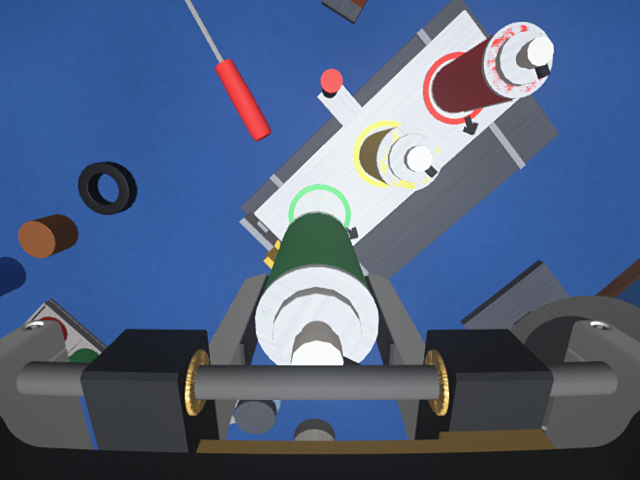

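```bash
python3 -m creep '0.9 2.4 0 0 0 0 255;0 0 0 0 0 0 255;0 0 50 0 0 0 255;0 0 50 0 0 0 255;0 0 36 0 0 0 255;0 0 0 0 0 0 255;0 0 0 0 0 0 255;0 0 0 0 0 0 255' 30
python3 -c "
from h import *
step([587.3,56.2,107.5],43.5)"
```

```text
time_s: 42.62
tcp_pos: [589.7, 57.4, 125.9]
orientation: [0.0, 0.929, 0.37, 0.002]
wrist_force: [-0.9, -0.3, -2.4]
finger_gap: 55.5
t42.62 tcp [589.7  57.4 125.9] xdir 43.5 q6 0.91 gap 55.5
shift tool [-2.6 -0.8 18.4]
turns [array([ 0.002, -0.003, -0.   ]), array([-5.000e-03, -3.000e-03,  3.141e+00])] (apply shift first)
```

```bash
python3 -m creep '-2.6 -0.8 0 0 0 0 255;0 0 14 0 0 0 255;0 0 0 0 0 0 255;0 0 0 0 0 0 255;0 0 0 0 0 0 255' 30
python3 -c "
from h import *
step([587.3,56.2,107.5],43.5)"
```

```text
time_s: 43.25
tcp_pos: [586.0, 56.1, 110.1]
orientation: [0.0, 0.929, 0.37, 0.0]
wrist_force: [0.9, -1.1, -3.4]
finger_gap: 55.8
t43.25 tcp [586.   56.1 110.1] xdir 43.5 q6 0.92 gap 55.8
shift tool [1.  0.9 2.6]
turns [array([ 0., -0., -0.]), array([-0.   , -0.   ,  3.141])] (apply shift first)
```

```bash
python3 -m creep '1 0.8 1.5 0 0 0 255;0 0 1 0 0 0 255;0 0 0 0 0 0 255;0 0 0 0 0 0 255' 30

```

```text
time_s: 43.75
tcp_pos: [587.0, 56.3, 107.5]
orientation: [-0.0, 0.929, 0.37, -0.0]
wrist_force: [0.3, -0.2, -2.1]
finger_gap: 55.4
```

```bash
python3 -m creep '0 0 0.7 0 0 0 255;0 0 0 0 0 0 255;0 0 0 0 0 0 255' 30

```

```text
time_s: 44.12
tcp_pos: [587.1, 56.3, 106.9]
orientation: [-0.0, 0.929, 0.37, 0.0]
wrist_force: [-0.7, -0.4, -1.1]
finger_gap: 55.6
```

```bash
python3 -m creep '0 0 0.3 0 0 0 255;0 0 0 0 0 0 0;0 0 0 0 0 0 0;0 0 0 0 0 0 0;0 0 -15 0 0 0 0;0 0 -50 0 0 0 0;0 0 -55 0 0 0 0;0 0 -35 0 0 0 0;0 0 0 0 0 0 0' 30
python3 -m creep '-50 0 0 0 0 0 0;-50 0 0 0 0 0 0;-50 0 0 0 0 0 0;0 0 0 0 0 0 0' 30
python3 -c "
from h import *
import pickle
step([490,171,140],86.6)
c=ctrl.capture('top');d=ctrl.capture('scene');pickle.dump((c,d),open('p17.pkl','wb'))
crop(c,190,140,370,275,'pics/t17.png');crop(d,300,150,500,300,'pics/s17.png')"
```

```text
time_s: 45.25
tcp_pos: [589.1, 56.1, 265.5]
orientation: [0.001, 0.929, 0.37, 0.004]
wrist_force: [0.2, 0.2, 0.0]
finger_gap: 94.0
time_s: 45.75
tcp_pos: [474.9, -49.7, 261.4]
orientation: [-0.0, 0.93, 0.368, -0.001]
wrist_force: [0.3, 0.0, 0.0]
finger_gap: 94.2
t45.75 tcp [474.9 -49.7 261.4] xdir 43.2 q6 1.01 gap 94.2
shift tool [ 162.2 -150.5  121.3]
turns [array([-0.002,  0.001, -0.758]), array([1.000e-03, 3.000e-03, 2.383e+00])] (apply shift first)
pics/t17.png scale 4.444444444444445
pics/s17.png scale 4.0
```

View pics/t17.png

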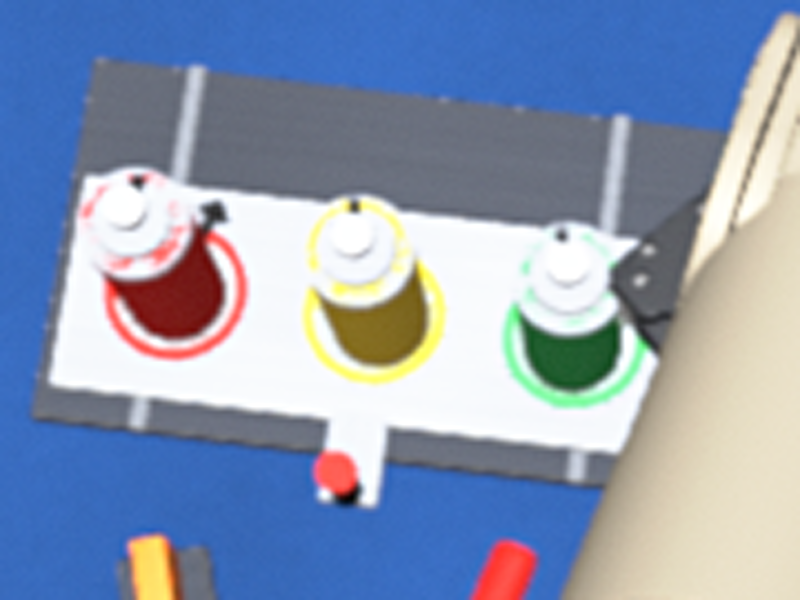

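View pics/s17.png

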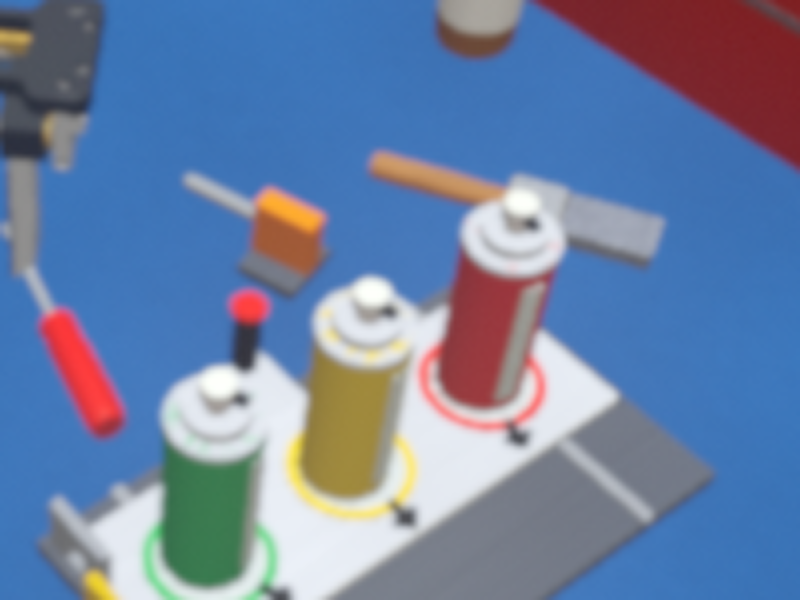

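```bash
python3 - <<'E'
from h import *
import pickle
c,d=pickle.load(open("p17.pkl","rb"))
B={"r":((600.4,275.9),-20.1),"y":((593.8,165.6),-2.7),"g":((587.3,56.2),13.8)}
for n,q,box in(("t",c,(190,140,370,275)),("s",d,(300,150,500,300))):
    x0,y0,x1,y1=box;k=min(800/(x1-x0),600/(y1-y0))
    im=cv2.resize(q["frame"][y0:y1,x0:x1],None,fx=k,fy=k,interpolation=cv2.INTER_CUBIC)
    for (x,y),a in B.values():
        t=np.linspace(0,2*np.pi,60)
        for r,z in((28,152),(28,22),(40,22)):
            p=proj(q,np.c_[x+r*np.cos(t),y+r*np.sin(t),np.full(60,z)])
            cv2.polylines(im,[((p-[x0,y0]+.5)*k).astype(int)],True,(255,0,255),1)
        p=proj(q,[[x+18*np.cos(np.radians(a)),y+18*np.sin(np.radians(a)),175]])[0]
        cv2.circle(im,tuple(((p-[x0,y0]+.5)*k).astype(int)),3,(255,255,0),-1)
    cv2.imwrite(f"pics/o17{n}.png",im)
E
```

```text
(no output)
```

View pics/o17t.png

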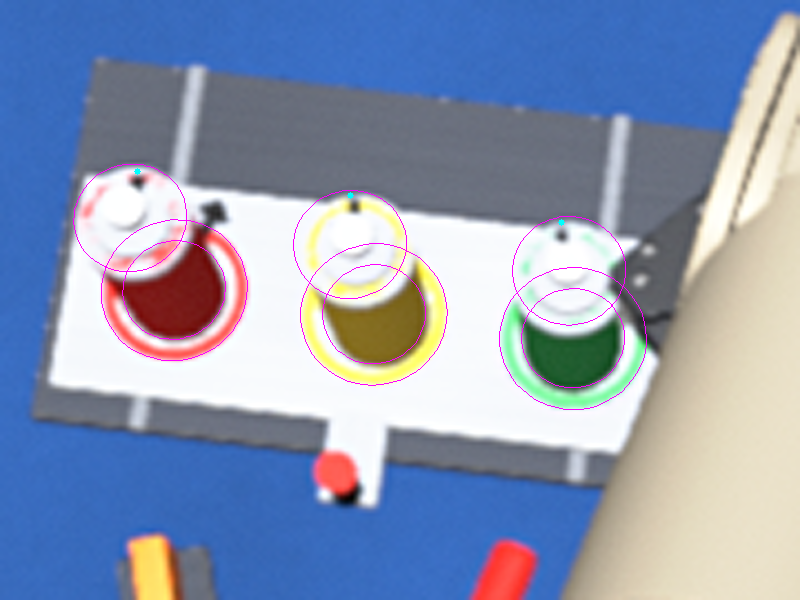

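View pics/o17s.png

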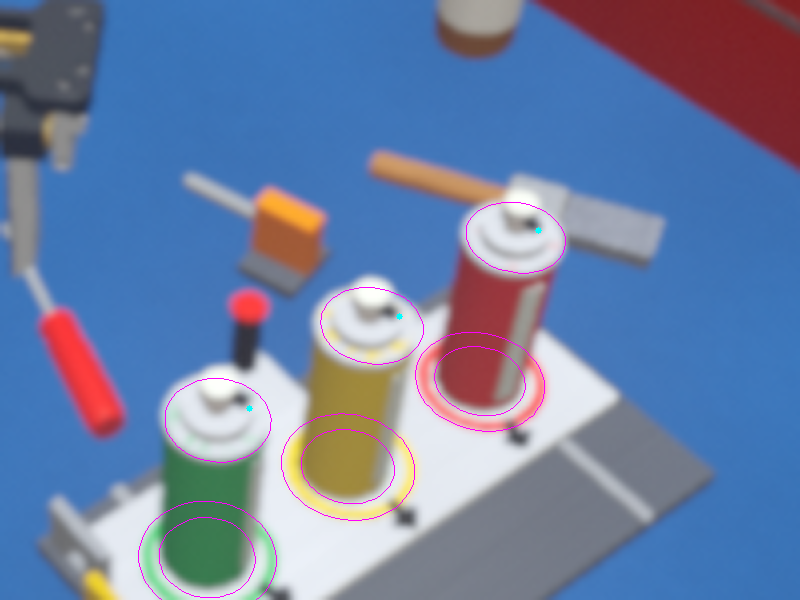

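```bash
python3 -m creep '41 -37.6 0 0 0 0 110;41 -37.6 0 0 0 0 110;41 -37.6 0 0 0 0 110;41 -37.6 0 0 0 0 110;0 0 0 0 0 -0.152 110;0 0 0 0 0 -0.152 110;0 0 0 0 0 -0.152 110;0 0 0 0 0 -0.152 110;0 0 0 0 0 -0.15 110;0 0 0 0 0 0 110' 30
python3 -c "
from h import *
step([494,171.7,120],86.6)
w=ctrl.capture('wrist');cv2.imwrite('pics/w18.png',w['frame']);print(proj(w,[[494,171.7,79]]))"
```

```text
time_s: 47.1
tcp_pos: [493.8, 176.5, 260.9]
orientation: [-0.0, 0.726, 0.688, -0.0]
wrist_force: [0.6, 0.0, 1.0]
finger_gap: 53.4
t47.10 tcp [493.8 176.5 260.9] xdir 86.9 q6 1.22 gap 53.4
shift tool [ -4.8   0.5 140.9]
turns [array([-0.001, -0.   ,  0.006]), array([ 1.000e-03, -1.000e-03, -3.136e+00])] (apply shift first)
[[312.24858165 222.7318091 ]]
```

View pics/w18.png

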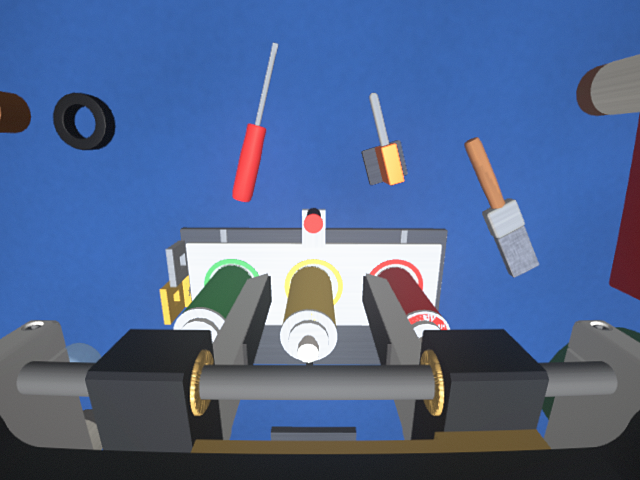

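```bash
python3 -m creep '-4.6 0.4 0 0 0 0 110;0 0 50 0 0 0 110;0 0 50 0 0 0 110;0 0 30 0 0 0 110;0 0 0 0 0 0 110;0 0 0 0 0 0 110' 30
python3 -c "
from h import *
step([494,171.7,43],86.6)"
```

```text
time_s: 47.9
tcp_pos: [494.8, 170.6, 132.5]
orientation: [0.0, 0.726, 0.688, 0.001]
wrist_force: [0.4, -0.3, 0.0]
finger_gap: 53.4
t47.90 tcp [494.8 170.6 132.5] xdir 86.9 q6 1.28 gap 53.4
shift tool [ 1.  -1.  89.5]
turns [array([ 0.002, -0.001,  0.005]), array([ 1.000e-03,  3.000e-03, -3.137e+00])] (apply shift first)
```

```bash
python3 -m creep '1 -1 0 0 0 0.005 110;0 0 35 0 0 0 110;0 0 35 0 0 0 110;0 0 17 0 0 0 110;0 0 0 0 0 0 110;0 0 0 0 0 0 110' 20
python3 -c "
from h import *
step([494,171.7,43],86.6)
w=ctrl.capture('scene');crop(w,280,130,480,280,'pics/s19.png')"
```

```text
time_s: 48.65
tcp_pos: [493.9, 171.9, 45.7]
orientation: [0.0, 0.728, 0.686, 0.001]
wrist_force: [0.8, 0.6, 0.6]
finger_gap: 53.4
t48.65 tcp [493.9 171.9  45.7] xdir 86.6 q6 1.30 gap 53.4
shift tool [-0.1  0.1  2.7]
turns [array([ 0.002, -0.001,  0.   ]), array([ 1.000e-03,  3.000e-03, -3.141e+00])] (apply shift first)
pics/s19.png scale 4.0
```

View pics/s19.png

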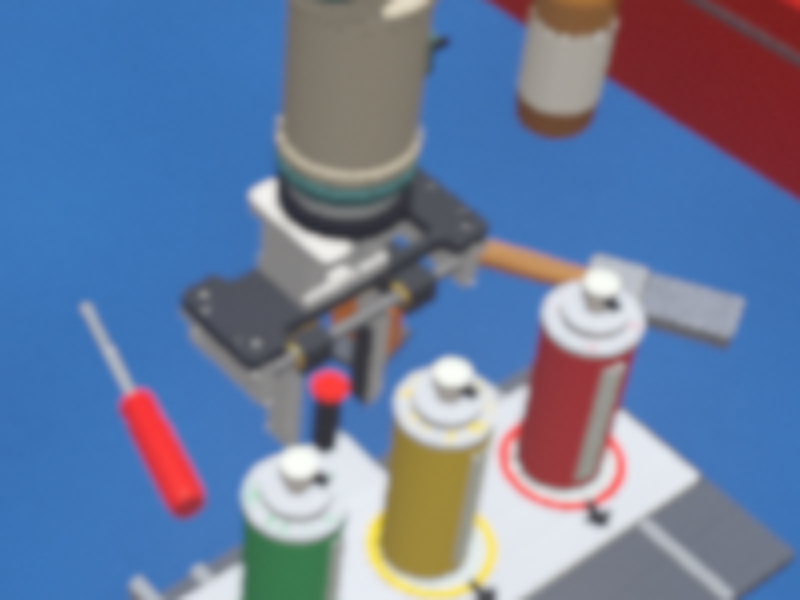

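```bash
python3 -m creep '0 0 2 0 0 0 110;0 0 0 0 0 0 255;0 0 0 0 0 0 255;0 0 0 0 0 0 255;0 0 0 0 0 0 255;0 0 0 0 0 0 255;0 0 0 0 0 0 255' 20
```

```text
time_s: 49.58
tcp_pos: [493.0, 172.6, 42.5]
orientation: [-0.0, 0.727, 0.686, 0.001]
wrist_force: [-0.2, 5.0, -0.7]
finger_gap: 20.5
```

```bash
python3 -m creep '0 2 0 0 0 0 255;0 4 0 0 0 0 255;0 5 0 0 0 0 255;0 5 0 0 0 0 255;0 5 0 0 0 0 255;0 5 0 0 0 0 255;0 5 0 0 0 0 255;0 5 0 0 0 0 255;0 5 0 0 0 0 255;0 4 0 0 0 0 255;0 3 0 0 0 0 255;0 2 0 0 0 0 255' 20
python3 -c "
from h import *
step([494+60*.998,171.7-60*.059,43],86.6)"
```

```text
time_s: 51.08
tcp_pos: [541.7, 169.8, 42.5]
orientation: [-0.001, 0.727, 0.686, -0.0]
wrist_force: [-2.3, 5.8, 2.1]
finger_gap: 20.8
t51.08 tcp [541.7 169.8  42.5] xdir 86.7 q6 1.32 gap 20.8
shift tool [-0.9 12.2 -0.5]
turns [array([-0.002, -0.001,  0.001]), array([ 2.00e-03, -3.00e-03, -3.14e+00])] (apply shift first)
```

```bash
python3 -m creep '0 3 0 0 0 0 255;0 3 0 0 0 0 255;0 3 0 0 0 0 255;0 2 0 0 0 0 255;0 1 0 0 0 0 255;0 1 0 0 0 0 255;0 1 0 0 0 0 255;0 0 0 0 0 0 255' 20
```

```text
time_s: 52.08
tcp_pos: [546.2, 169.4, 42.1]
orientation: [-0.007, 0.727, 0.687, -0.007]
wrist_force: [-18.4, 5.3, 17.6]
finger_gap: 20.7
```

```bash
python3 -c "
from h import *
c=ctrl.capture('top');crop(c,190,130,370,265,'pics/t20.png')
w=ctrl.capture('scene');crop(w,280,130,480,280,'pics/s20.png')
d=ctrl.capture('wrist');cv2.imwrite('pics/w20.png',d['frame'])
import pickle;pickle.dump((c,w,d),open('p20.pkl','wb'))"
```

```text
pics/t20.png scale 4.444444444444445
pics/s20.png scale 4.0
```

View pics/t20.png

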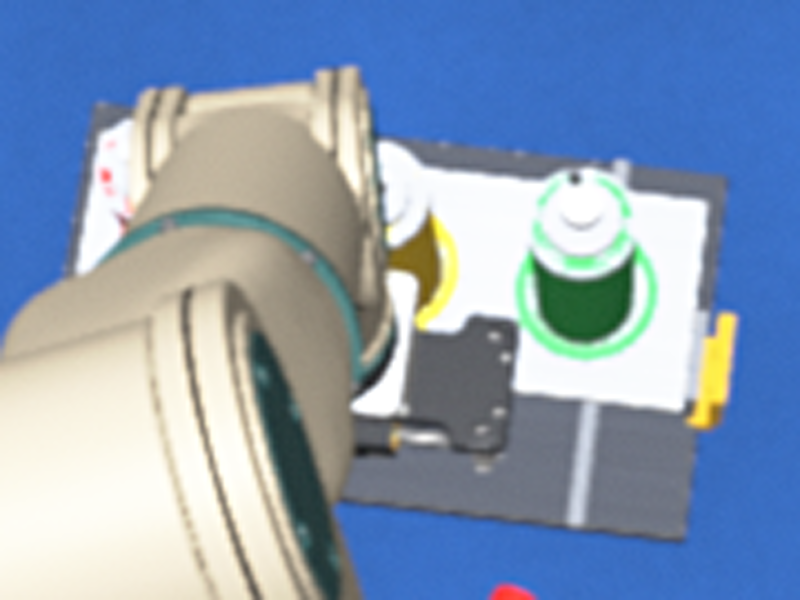

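View pics/s20.png

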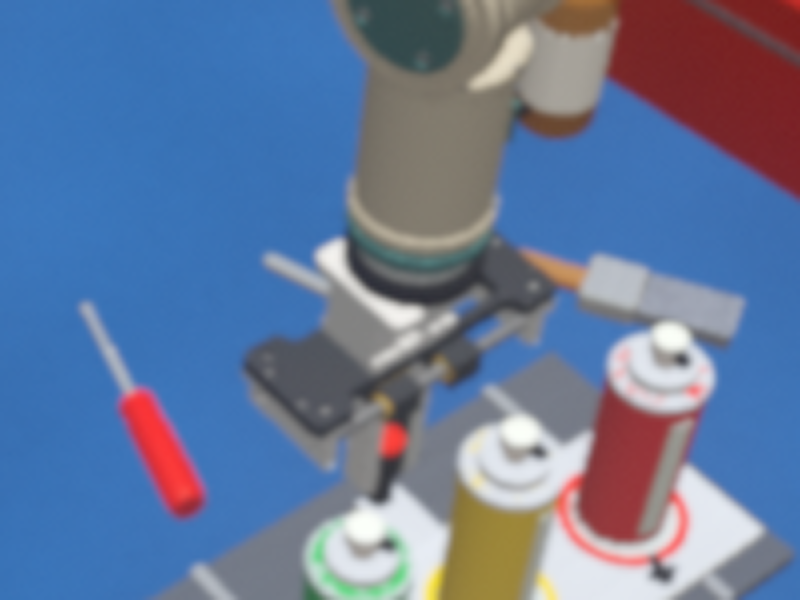

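View pics/w20.png

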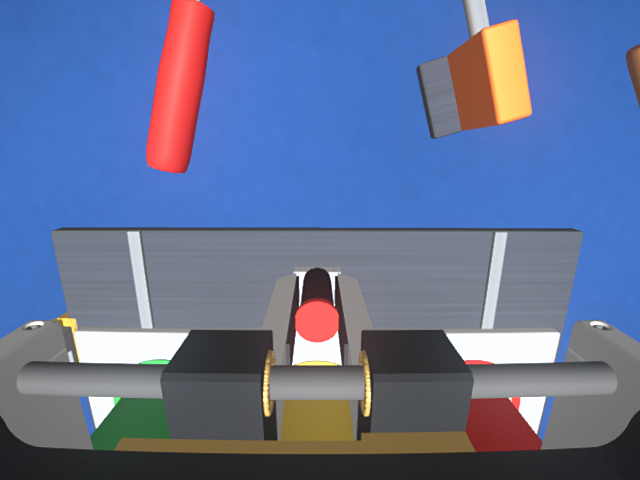

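```bash
python3 -c "
from h import *
import pickle
c,w,d=pickle.load(open('p20.pkl','rb'))
print(at(c,(322.1-.4,195.3-.4),22), at(d,(317,319),79), ctrl.sense()['wrist_force'],pose()[0])
from rect import rect
rect(c,500,740,0,330,22,2.4,'pics/r20t.png');rect(w,500,740,0,330,22,2.4,'pics/r20s.png')
"
```

```text
[639.89174156  51.8371128   22.        ] [545.89729783 169.76484336  79.        ] [-17.05433172   5.28348072  17.51536797] [546.19801263 169.46276023  42.11074549]
```

View pics/r20t.png

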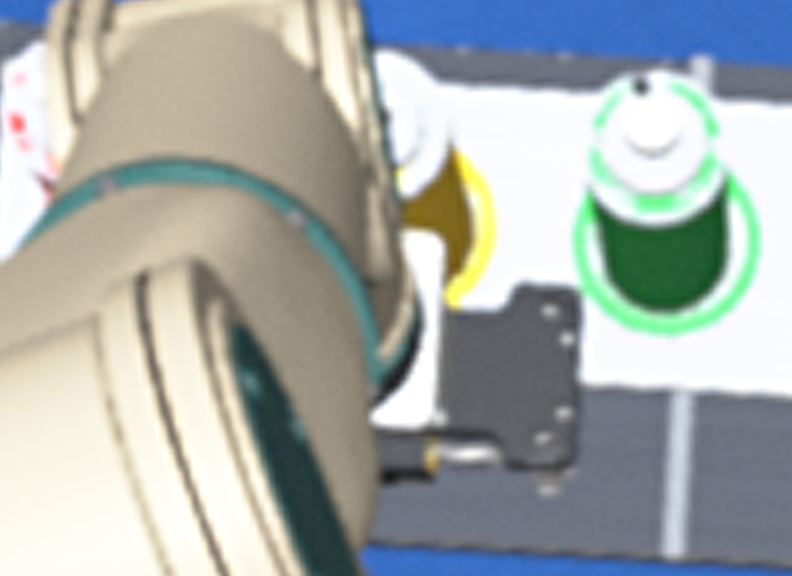

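View pics/r20s.png

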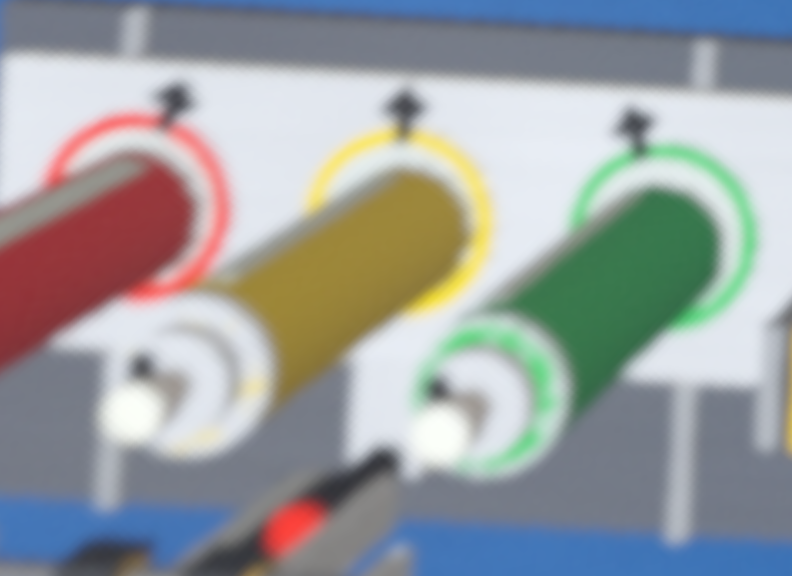

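```bash
python3 -c "
from h import *
s=ctrl.sense();print(s['qpos'].round(3),s['tau'].round(1),s['ft_torque'].round(2))
import pickle
c,w,d=pickle.load(open('p20.pkl','rb'))
crop(w,400,180,600,330,'pics/s20b.png');crop(w,300,230,420,330,'pics/s20c.png')"
```

```text
[-0.424  0.755  0.124  1.852 -0.173  0.563  1.329] [  6.1 -47.4   8.7 -18.    1.6  -5.6  -0. ] [1.27 3.92 0.01]
pics/s20b.png scale 4.0
pics/s20c.png scale 6.0
```

View pics/s20c.png

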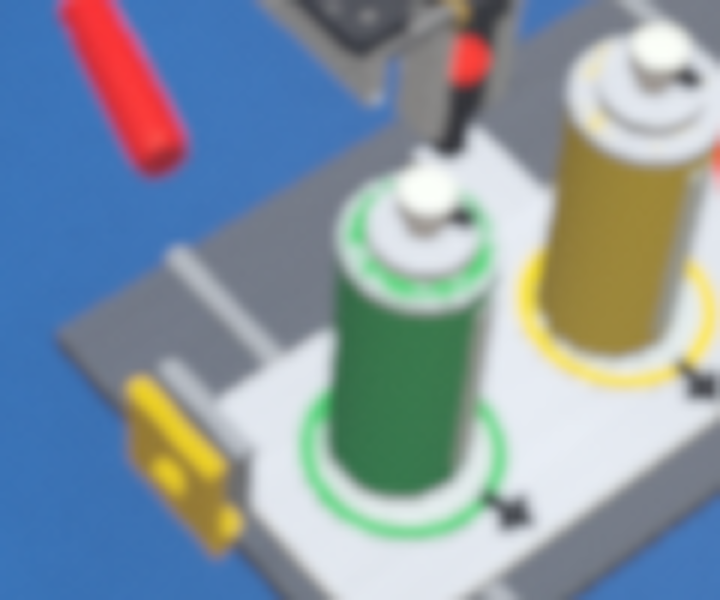

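View pics/s20b.png

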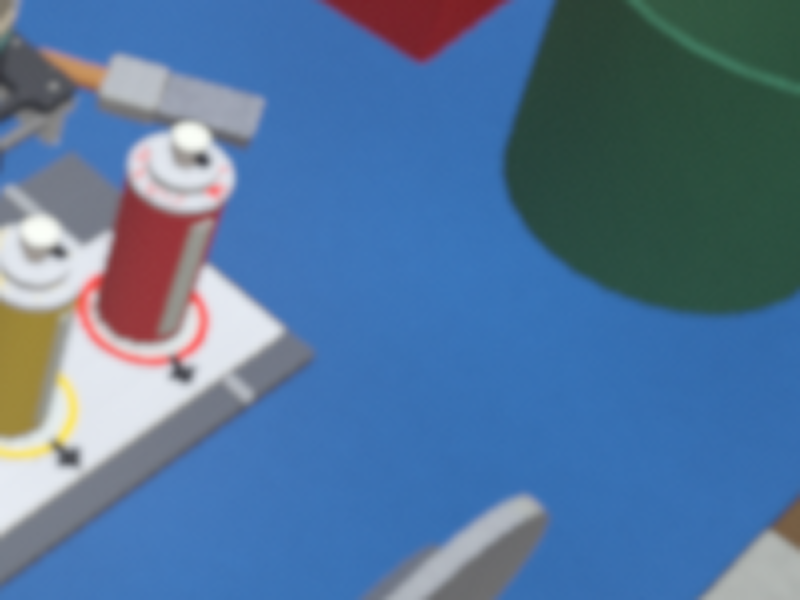

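```bash
python3 -m creep '0 2 0 0 0 0 255;0 2 0 0 0 0 255;0 2 0 0 0 0 255;0 0 0 0 0 0 255' 30
```

```text
time_s: 52.72
tcp_pos: [546.8, 169.4, 41.8]
orientation: [-0.01, 0.726, 0.687, -0.011]
wrist_force: [-26.4, 6.1, 23.9]
finger_gap: 20.4
```

```bash
python3 -m creep '0 -4 0 0 0 0 255;0 -4 0 0 0 0 255;0 -3 0 0 0 0 255;0 0 0 0 0 0 255' 30
```

```text
time_s: 53.22
tcp_pos: [547.2, 169.4, 42.0]
orientation: [-0.003, 0.727, 0.687, -0.003]
wrist_force: [-7.1, 6.0, 3.4]
finger_gap: 20.2
```

```bash
python3 -m creep '0 -2 0 0 0 0 255;0 0 0 0 0 0 130;0 0 0 0 0 0 120;0 0 0 0 0 0 110;0 0 0 0 0 0 110' 20
python3 -c "
from h import *
step([547,169,42],86.6)"
```

```text
time_s: 53.85
tcp_pos: [550.0, 167.6, 42.5]
orientation: [0.0, 0.728, 0.686, -0.0]
wrist_force: [-0.4, -0.1, 0.4]
finger_gap: 53.0
t53.85 tcp [550.  167.6  42.5] xdir 86.6 q6 1.33 gap 53.0
shift tool [ 1.3 -3.1  0.5]
turns [array([ 0.,  0., -0.]), array([ 1.000e-03, -0.000e+00,  3.142e+00])] (apply shift first)
```

```bash
python3 -m creep '0 -2 -10 0 0 0 110;0 0 -40 0 0 0 110;0 0 -55 0 0 0 60;0 0 -60 0 0 0 0;0 0 -60 0 0 0 0;0 -50 0 0 0 0 0;0 -50 0 0 0 0 0;0 -25 0 0 0 0 0;0 0 0 0 0 0 0' 20
python3 -c "
from h import *
import pickle
c=ctrl.capture('top');w=ctrl.capture('scene');d=ctrl.capture('wrist')
crop(c,190,130,370,290,'pics/t21.png');crop(w,300,230,420,330,'pics/s21.png');cv2.imwrite('pics/w21.png',d['frame'])
pickle.dump((c,w,d),open('p21.pkl','wb'));step([430,280,260],0)"
```

```text
time_s: 54.98
tcp_pos: [421.5, 175.8, 268.4]
orientation: [-0.0, 0.727, 0.687, 0.0]
wrist_force: [0.6, 0.2, 0.3]
finger_gap: 93.8
pics/t21.png scale 3.75
pics/s21.png scale 6.0
t55.12 tcp [424.3 175.5 267.9] xdir 86.6 q6 1.14 gap 93.9
shift tool [104.6  -0.5   8. ]
turns [array([ 1.000e-03, -2.000e-03,  1.511e+00]), array([ 2.00e-03,  1.00e-03, -1.63e+00])] (apply shift first)
```

View pics/t21.png

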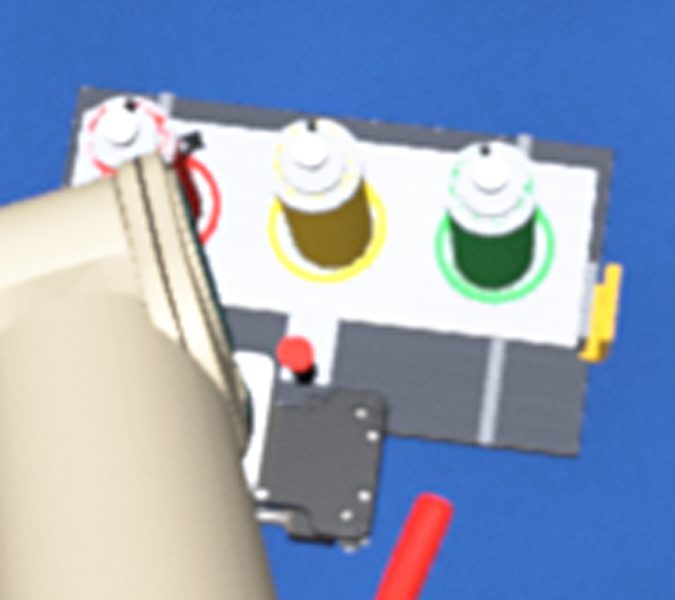

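View pics/s21.png

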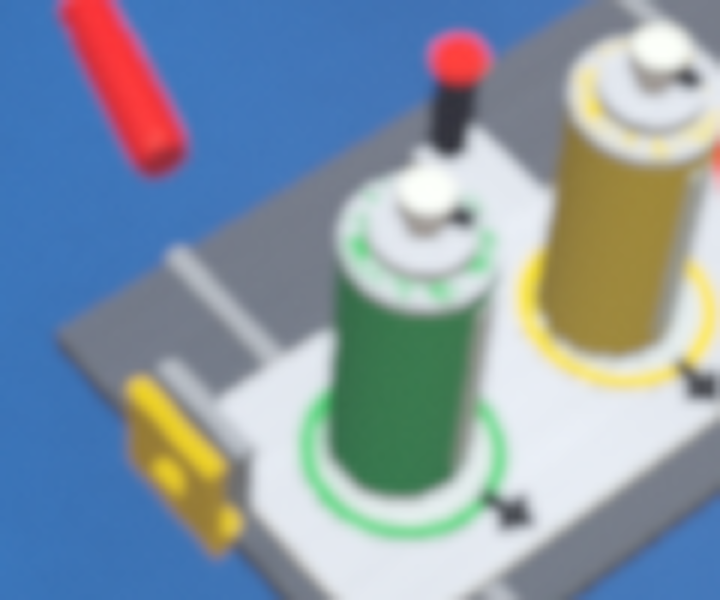

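View pics/w21.png

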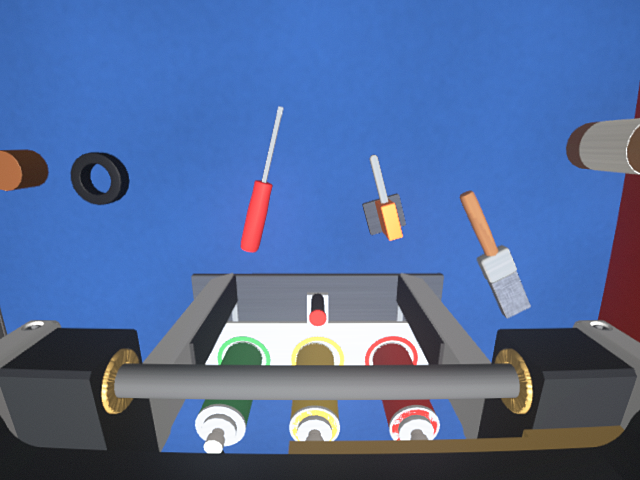

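```bash
python3 - <<'E'
from h import *
import pickle
c,w,d=pickle.load(open('p21.pkl','rb'))
T=lambda p,k,ox,oy:(p[0]/k+ox-0.5+0.5/k,p[1]/k+oy-0.5+0.5/k)
# rings
yt=at(c,T((328,226),3.75,190,130),22);gt=at(c,T((495,245),3.75,190,130),22)
ys=at(w,T((617,298),6,300,230),22);gs=at(w,T((404,451),6,300,230),22)
print(yt,ys,gt,gs)
psi=np.radians(-3.4);ux=np.array([np.cos(psi),np.sin(psi),0]);uy=np.array([-np.sin(psi),np.cos(psi),0])
by=(yt+ys)/2;bg=(gt+gs)/2; B=(by+(bg+110*uy))/2;B[2]=0
print("bay y home est",B)
O=B-60*ux;print("origin if 60",O)
def W(x,y,z):return O+ux*x+uy*y+np.array([0,0,z])
for nm,q,(x0,y0,x1,y1) in(("s",w,(300,260,380,330)),("t",c,(320,180,380,240))):
    k=8;im=cv2.resize(q["frame"][y0:y1,x0:x1],None,fx=k,fy=k,interpolation=cv2.INTER_CUBIC)
    for Y,col in((-192,(255,0,255)),(-178,(255,255,0))):
        for hw,za,zb in((8.5,26.5,43.5),(22,12,62)):
            p=proj(q,[W(20-hw,Y,za),W(20+hw,Y,za),W(20+hw,Y,zb),W(20-hw,Y,zb)])
            cv2.polylines(im,[((p-[x0,y0]+.5)*k).astype(int)],True,col,1)
    cv2.imwrite(f"pics/o21{nm}.png",im)
print("mouth",W(20,-192,35))
E
```

```text
[645.53690838 161.58136239  22.        ] [645.64997483 166.33798543  22.        ] [639.71182395  51.98823026  22.        ] [642.15302472  53.72974138  22.        ]
bay y home est [646.52478352 163.3125204    0.        ]
origin if 60 [586.63039384 166.87090281   0.        ]
mouth [595.20836667 -25.97727162  35.        ]
```

View pics/o21s.png

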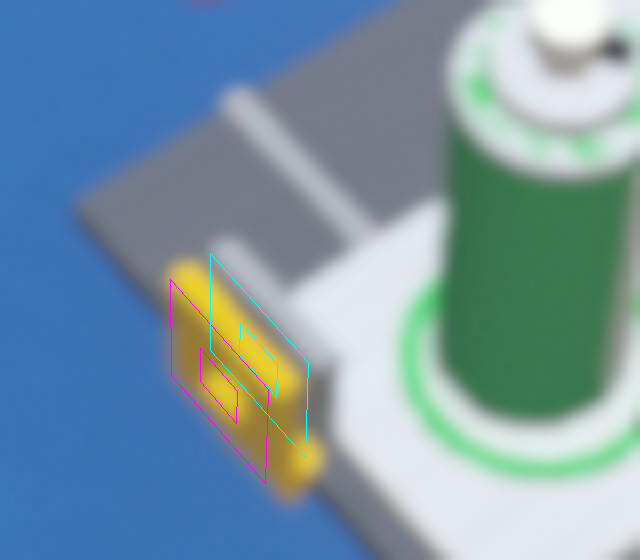

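View pics/o21t.png

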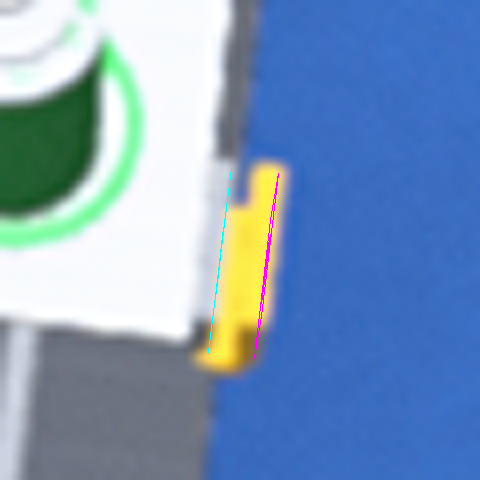

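```bash
python3 - <<'E'
from h import *
import pickle
c,w,d=pickle.load(open('p21.pkl','rb'))
crop(d,340,140,440,250,'pics/w21b.png')
E
```

```text
pics/w21b.png scale 5.454545454545454
```

View pics/w21b.png

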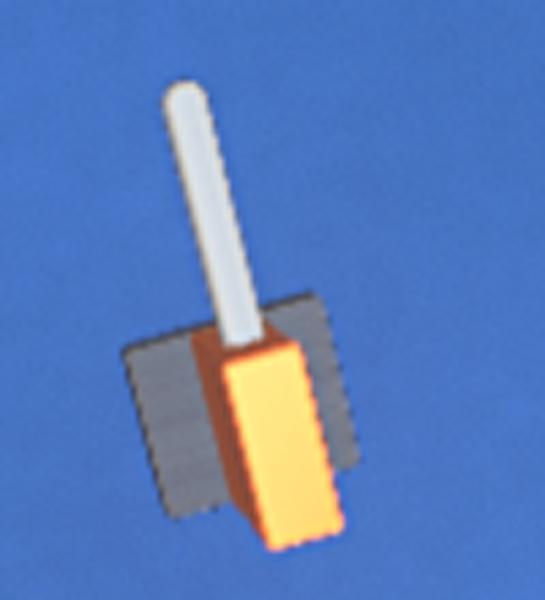

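```bash
python3 - <<'E'
from h import *
import pickle
c,w,d=pickle.load(open('p21.pkl','rb'))
T=lambda p,k,ox,oy:(p[0]/k+ox-0.5+0.5/k,p[1]/k+oy-0.5+0.5/k)
k=600/110
P=[at(d,T(p,k,340,140),55) for p in((222,365),(300,345),(345,528),(270,550))]
C=sum(P)/4;f=(P[0]+P[1])/2-(P[2]+P[3])/2
tip=at(d,T((185,88),k,340,140),35)
print(C,np.linalg.norm(f),np.degrees(np.arctan2(f[1],f[0])),tip,np.linalg.norm((tip-C)[:2]),np.degrees(np.arctan2(*(tip-C)[1::-1])))
E
```

```text
[436.11594704 266.4800026   55.        ] 43.832892192762905 -166.24006030650062 [357.56191026 248.76662758  35.        ] 80.52639535302059 -167.29274084040486
```

```bash
python3 -m creep '46 3 0 0 0 0 0;45 3 0 0 0 0 0;0 0 0 0 0 -0.145 0;0 0 0 0 0 -0.145 0;0 0 50 0 0 0 0;0 0 50 0 0 0 0;0 0 0 0 0 0 0;0 0 0 0 0 0 0' 20
python3 -c "
from h import *
import pickle
step([436.1,266.5,100],103.3)
d=ctrl.capture('wrist');crop(d,220,100,420,300,'pics/w22.png');pickle.dump(d,open('p22.pkl','wb'))"
```

```text
time_s: 56.12
tcp_pos: [435.9, 266.5, 168.6]
orientation: [0.0, 0.621, 0.784, 0.001]
wrist_force: [0.3, -0.3, 0.5]
finger_gap: 93.7
t56.12 tcp [435.9 266.5 168.6] xdir 103.2 q6 1.26 gap 93.7
shift tool [-0.1  0.  68.6]
turns [array([ 0.002, -0.   , -0.002]), array([-1.00e-03, -3.00e-03,  3.14e+00])] (apply shift first)
pics/w22.png scale 3.0
```

View pics/w22.png

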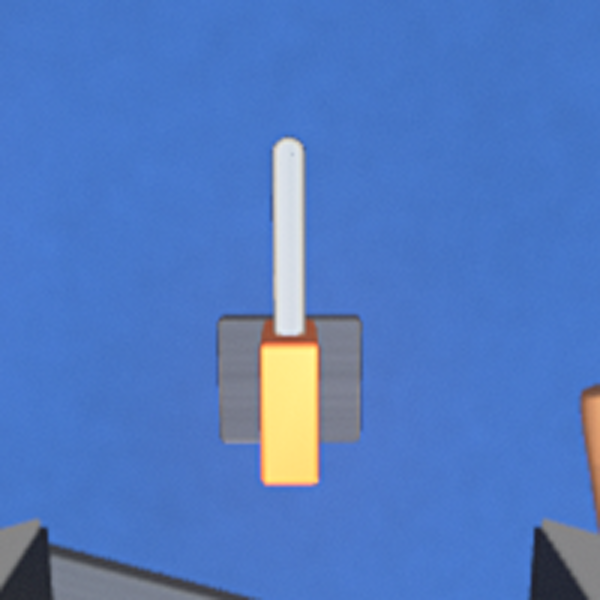

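```bash
python3 - <<'E'
from h import *
import pickle
d=pickle.load(open('p22.pkl','rb'))
T=lambda p,k,ox,oy:(p[0]/k+ox-0.5+0.5/k,p[1]/k+oy-0.5+0.5/k)
C=at(d,T((290,413),3,220,100),55);tip=at(d,T((288,138),3,220,100),35);B=at(d,T((290,336),3,220,100),35)
print(C,tip,np.degrees(np.arctan2(*(tip-C)[1::-1])),np.degrees(np.arctan2(*(tip-B)[1::-1])))
step([C[0],C[1],20],103.2)
E
```

```text
[435.1469636  266.40580983  55.        ] [356.36006886 247.37239279  35.        ] -166.41864622703605 -166.2889234221357
t56.17 tcp [436.1 266.8 169.1] xdir 103.2 q6 1.26 gap 94.0
shift tool [ -0.3  -1.5 149.1]
turns [array([ 0.003, -0.001,  0.   ]), array([ 2.000e-03,  5.000e-03, -3.141e+00])] (apply shift first)
```

```bash
python3 -m creep '-0.3 -0.8 0 0 0 -0.007 60;0 0 45 0 0 0 60;0 0 45 0 0 0 60;0 0 35 0 0 0 60;0 0 0 0 0 0 60;0 0 0 0 0 0 60' 20
python3 -c "
from h import *
step([435.6,266.5,20],103.6)"
```

```text
time_s: 56.92
tcp_pos: [434.8, 266.3, 44.0]
orientation: [0.0, 0.618, 0.786, 0.001]
wrist_force: [0.3, -0.0, 0.9]
finger_gap: 71.8
t56.92 tcp [434.8 266.3  44. ] xdir 103.6 q6 1.29 gap 71.8
shift tool [-0.   0.8 24. ]
turns [array([ 0.002, -0.001,  0.001]), array([ 1.000e-03,  4.000e-03, -3.141e+00])] (apply shift first)
```

```bash
python3 -m creep '0 0.6 22 0 0 0 60;0 0 0 0 0 0 60;0 0 0 0 0 0 255;0 0 0 0 0 0 255;0 0 0 0 0 0 255;0 0 0 0 0 0 255;0 0 0 0 0 0 255;0 0 0 0 0 0 255' 25
python3 -m creep '0 0 -10 0 0 0 255;0 0 -40 0 0 0 255;0 0 -50 0 0 0 255;0 0 0 0 0 0 255' 25
python3 -c "
from h import *
step([420,-128,122],103.6)
c=ctrl.capture('scene');crop(c,280,130,480,280,'pics/s23.png')"
```

```text
time_s: 57.92
tcp_pos: [434.2, 265.7, 20.4]
orientation: [-0.0, 0.618, 0.786, -0.0]
wrist_force: [-0.4, -0.0, 0.6]
finger_gap: 17.8
time_s: 58.42
tcp_pos: [436.5, 267.2, 124.1]
orientation: [0.001, 0.618, 0.786, 0.004]
wrist_force: [0.1, -0.6, -1.3]
finger_gap: 18.1
t58.42 tcp [436.5 267.2 124.1] xdir 103.6 q6 1.28 gap 18.1
shift tool [-3.801e+02 -1.093e+02  3.000e-01]
turns [array([ 0.007, -0.003,  0.001]), array([ 0.004,  0.011, -3.141])] (apply shift first)
pics/s23.png scale 4.0
```

View pics/s23.png

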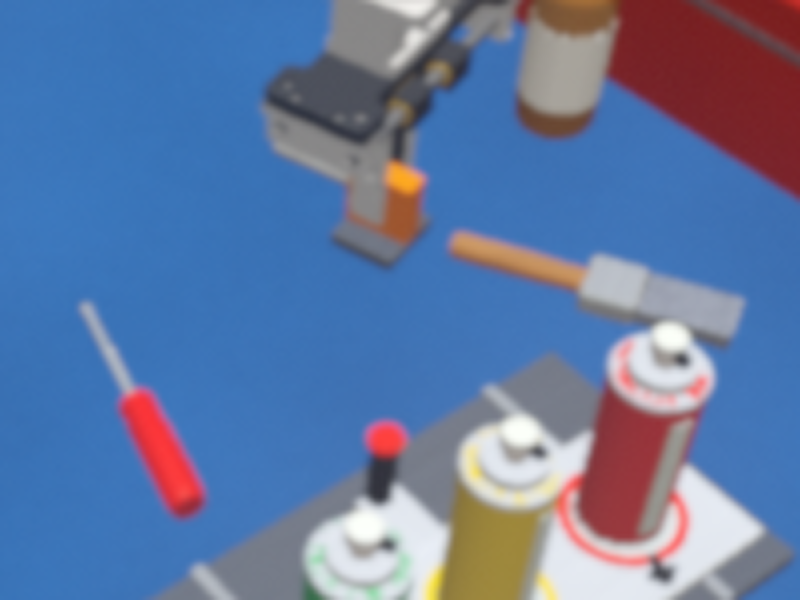

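```bash
python3 -m creep '-30 -7 -10 0 0 0 255;-50 -11.6 -10 0 0 0 255;-50 -11.6 0 0 0 0 255;-50 -11.6 0 0 0 0 255;-50 -11.6 0 0 0 0 255;-50 -11.6 0 0 0 0 255;-50 -11.6 0 0 0 0 255;-50 -11.6 0 0 0 0 255;0 0 0 0 0 0 255' 25
python3 -c "
from h import *
step([470,-128,122],-3.4)"
```

```text
time_s: 59.6
tcp_pos: [436.6, -128.8, 139.4]
orientation: [-0.0, 0.621, 0.784, -0.001]
wrist_force: [-0.3, 0.8, -2.0]
finger_gap: 18.2
t59.60 tcp [ 436.6 -128.8  139.4] xdir 103.2 q6 2.06 gap 18.2
shift tool [-6.8 32.8 17.3]
turns [array([-1.00e-03,  3.00e-03,  1.86e+00]), array([-3.000e-03, -1.000e-03, -1.282e+00])] (apply shift first)
```

```bash
python3 -m creep '0 0 0 0 0 0.169 255;0 0 0 0 0 0.169 255;0 0 0 0 0 0.169 255;0 0 0 0 0 0.169 255;0 0 0 0 0 0.169 255;0 0 0 0 0 0.169 255;0 0 0 0 0 0.169 255;0 0 0 0 0 0.169 255;0 0 0 0 0 0.169 255;0 0 0 0 0 0.169 255;0 0 0 0 0 0.17 255;0 0 0 0 0 0 255' 25
python3 -c "
from h import *
step([588,-145,140],-3.4)"
```

```text
time_s: 61.1
tcp_pos: [437.4, -122.9, 139.5]
orientation: [-0.0, 1.0, -0.024, -0.001]
wrist_force: [-0.2, 0.2, -2.0]
finger_gap: 18.3
t61.10 tcp [ 437.4 -122.9  139.5] xdir -2.7 q6 0.69 gap 18.3
shift tool [151.5  14.9  -0.9]
turns [array([-0.   ,  0.003,  0.012]), array([-0.004, -0.   , -3.13 ])] (apply shift first)
```

```bash
python3 -m creep '50 5 0 0 0 0.012 255;50 5 0 0 0 0 255;51 5 0 0 0 0 255;0 0 0 0 0 0 255;0 0 0 0 0 0 255' 25
python3 -c "
from h import *
import pickle
step([588,-145,60],-3.4)
c=ctrl.capture('top');w=ctrl.capture('scene');d=ctrl.capture('wrist')
cv2.imwrite('pics/w24.png',d['frame']);crop(w,240,220,400,340,'pics/s24.png');crop(c,310,140,430,260,'pics/t24.png');pickle.dump((c,w,d),open('p24.pkl','wb'))"
```

```text
time_s: 61.72
tcp_pos: [586.5, -147.6, 139.4]
orientation: [-0.0, 1.0, -0.031, -0.002]
wrist_force: [-1.5, -0.4, -2.0]
finger_gap: 17.7
t61.73 tcp [ 586.5 -147.6  139.4] xdir -3.5 q6 0.59 gap 17.7
shift tool [ 1.6 -2.6 79.4]
turns [array([-0.001,  0.003, -0.002]), array([5.00e-03, 1.00e-03, 3.14e+00])] (apply shift first)
pics/s24.png scale 5.0
pics/t24.png scale 5.0
```

View pics/w24.png

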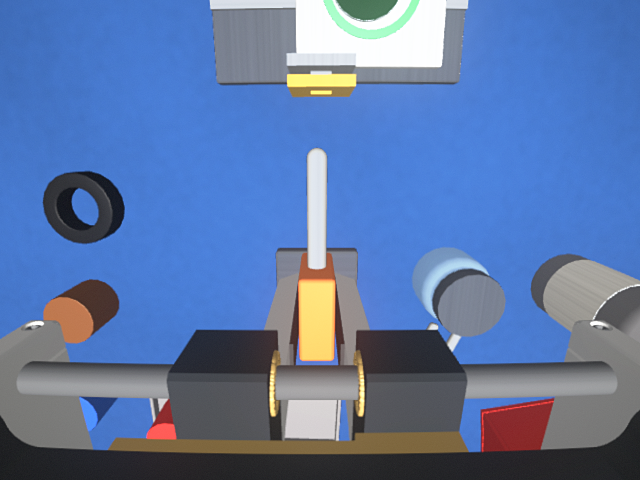

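View pics/s24.png

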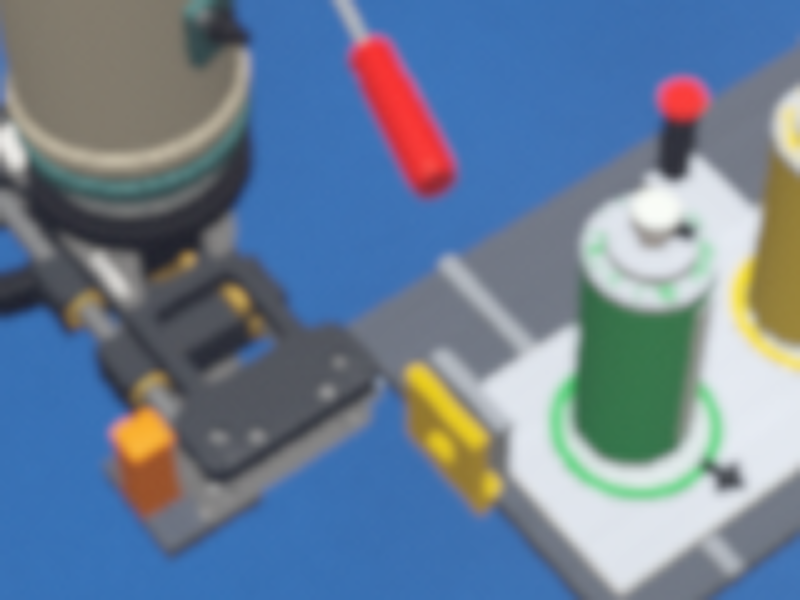

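View pics/t24.png

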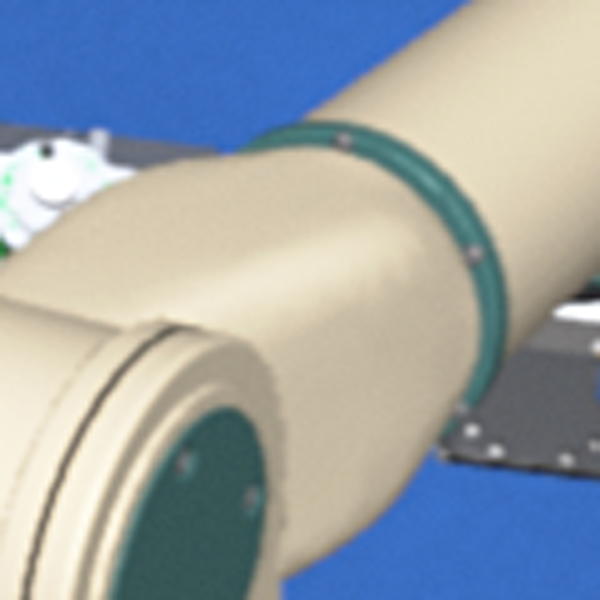

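```bash
python3 - <<'E'
from h import *
import pickle
c,w,d=pickle.load(open('p24.pkl','rb'))
crop(d,270,40,370,115,'pics/w24b.png')
E
```

```text
pics/w24b.png scale 8.0
```

View pics/w24b.png

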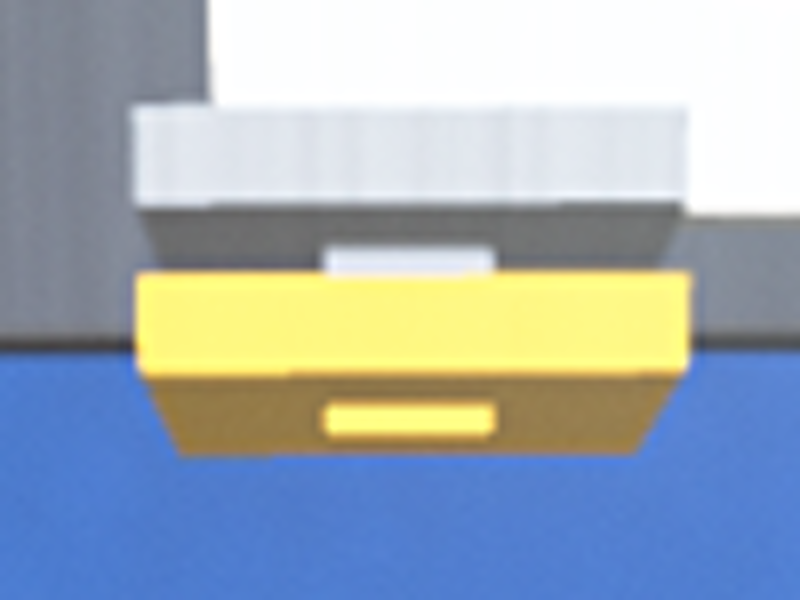

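```bash
python3 - <<'E'
from h import *
import pickle
c,w,d=pickle.load(open('p24.pkl','rb'))
T=lambda p,k,ox,oy:(p[0]/k+ox-0.5+0.5/k,p[1]/k+oy-0.5+0.5/k)
a=[at(d,T(p,8,270,40),62) for p in((138,377),(690,373))];h=[at(d,T(p,8,270,40),26.5) for p in((325,437),(495,437))]
v=a[1]-a[0];print("lug dir",np.degrees(np.arctan2(v[1],v[0])),np.linalg.norm(v),"mouth",sum(a)/2,sum(h)/2)
b=at(d,(316.5,263),154);t=at(d,(317,149.5),154)
print("rod",b,t,np.degrees(np.arctan2(*(t-b)[1::-1])),np.linalg.norm(t-b)); 
psi=np.radians(-3.4);ux=np.array([np.cos(psi),np.sin(psi)])
p=pose()[0]
for n,q in(("lugtop",sum(a)/2),("hole",sum(h)/2),("rodbase",b),("tip",t),("tcp",p)): print(n,"along rackx",q[:2]@ux,"racky",q[:2]@np.array([-ux[1],ux[0]]))
E
```

```text
lug dir -3.2344847436104174 49.681111766990206 mouth [596.29130847 -25.88418189  62.        ] [596.30199647 -25.96747653  26.5       ]
rod [ 586.57482296 -127.28919532  154.        ] [590.49683368 -69.36910641 154.        ] 86.1261774140259 58.052724891546994
lugtop along rackx 596.7768301236192 racky 9.52525382924993
hole along rackx 596.7924392062566 racky 9.442739660381333
rodbase along rackx 593.0914109040167 racky -92.27751884937744
tip along rackx 593.5714877777397 racky -34.226779030414264
tcp along rackx 594.3793486329714 racky -112.76510257615588
```

```bash
python3 - <<'E'
from h import *
import pickle
c,w,d=pickle.load(open('p24.pkl','rb'))
print("jar lid",at(d,(472,303),70))
E
python3 -m creep '3.4 -1 0 0 0 0 255;0 0 40 0 0 0 255;0 0 40 0 0 0 255;0 0 25 0 0 0 255;0 0 0 0 0 0 255;0 0 0 0 0 0 255;0 0 0 0 0 0 255' 25
python3 -c "
from h import *
step([590,-147.6,20.8],-3.4)"
```

```text
jar lid [ 711.82864293 -200.62579165   70.        ]
time_s: 62.75
tcp_pos: [592.5, -147.7, 37.0]
orientation: [0.0, 1.0, -0.031, 0.001]
wrist_force: [0.3, 0.4, -2.4]
finger_gap: 17.9
t62.75 tcp [ 592.5 -147.7   37. ] xdir -3.6 q6 0.67 gap 17.9
shift tool [-2.6  0.  16.2]
turns [array([ 0.   , -0.003, -0.004]), array([-4.000e-03, -1.000e-03,  3.138e+00])] (apply shift first)
```

```bash
python3 -m creep '-2.4 0 10 0 0 0.003 255;0 0 3 0 0 0 255;0 0 0 0 0 0 255;0 0 0 0 0 0 255' 25
python3 -c "
from h import *
import pickle
step([590.1,-147.6,20.8],-3.3);print(ctrl.sense()['wrist_force'])
d=ctrl.capture('wrist');cv2.imwrite('pics/w25.png',d['frame']);pickle.dump(d,open('p25.pkl','wb'));crop(d,270,20,370,140,'pics/w25b.png')"
```

```text
time_s: 63.25
tcp_pos: [589.2, -147.4, 22.5]
orientation: [0.0, 0.999, -0.033, 0.0]
wrist_force: [-1.3, -0.4, -0.5]
finger_gap: 18.0
t63.25 tcp [ 589.2 -147.4   22.5] xdir -3.8 q6 0.68 gap 18.0
shift tool [1.  0.1 1.7]
turns [array([ 0.   , -0.   , -0.009]), array([-0.   , -0.   ,  3.133])] (apply shift first)
[-1.25800607 -0.35235036 -0.51923431]
pics/w25b.png scale 5.0
```

View pics/w25.png

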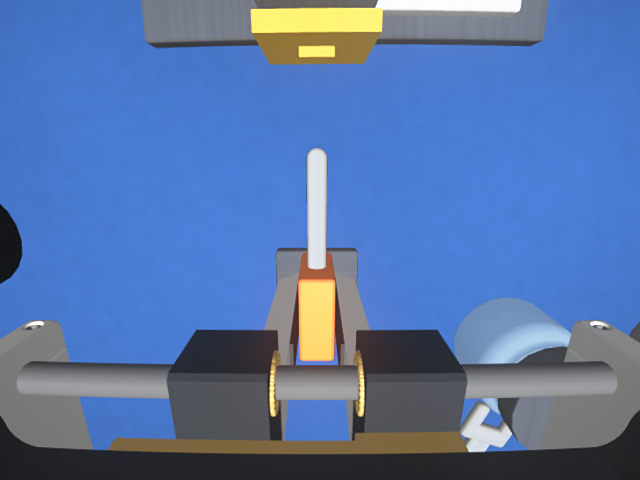

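```bash
python3 -m creep '1 0 1 0 0 -0.008 255;0 0 0 0 0 0 255;0 0 0 0 0 0 255' 25; python3 -m creep '0 0 1 0 0 0 255;0 0 0 0 0 0 255;0 0 0 0 0 0 255' 25
python3 -c "
from h import *
import pickle
step([590.1,-147.6,20.8],-3.3);print(ctrl.sense()['wrist_force'])
d=ctrl.capture('wrist');pickle.dump(d,open('p25.pkl','wb'));crop(d,250,0,400,160,'pics/w25b.png')"
```

```text
time_s: 63.68
tcp_pos: [590.1, -147.4, 21.5]
orientation: [-0.0, 1.0, -0.029, 0.0]
wrist_force: [-0.3, 0.0, -2.0]
finger_gap: 18.0
time_s: 64.05
tcp_pos: [590.1, -147.4, 20.5]
orientation: [0.0, 1.0, -0.029, 0.0]
wrist_force: [0.4, 1.0, -0.0]
finger_gap: 17.9
t64.05 tcp [ 590.1 -147.4   20.5] xdir -3.3 q6 0.69 gap 17.9
shift tool [-0.   0.2 -0.3]
turns [array([ 0., -0., -0.]), array([-0.   , -0.   ,  3.141])] (apply shift first)
[ 0.3663674   0.96922553 -0.02061114]
pics/w25b.png scale 3.75
```

View pics/w25b.png

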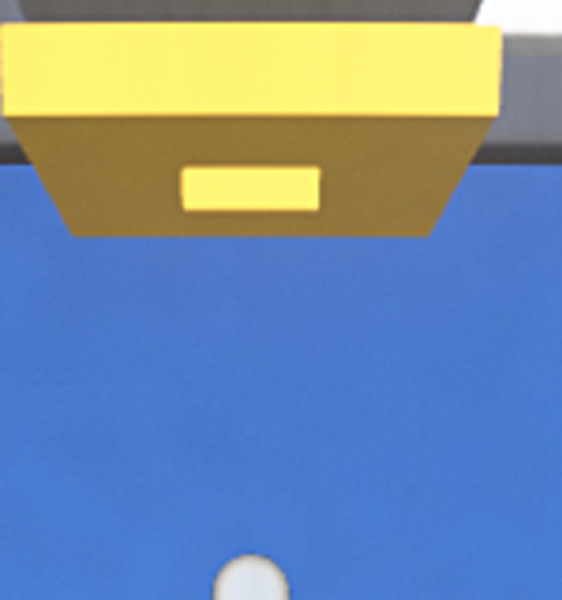

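```bash
python3 -m creep '0 -4 0 0 0 0 255;0 -8 0 0 0 0 255;0 -8 0 0 0 0 255;0 -8 0 0 0 0 255;0 -8 0 0 0 0 255;0 -4 0 0 0 0 255;0 0 0 0 0 0 255' 25
python3 -c "
from h import *
import pickle
step([592.5,-107.4,20.5],-3.3);print(ctrl.sense()['wrist_force'])
d=ctrl.capture('wrist');crop(d,250,0,400,160,'pics/w26b.png')"
```

```text
time_s: 64.97
tcp_pos: [592.5, -106.7, 20.5]
orientation: [-0.0, 1.0, -0.029, -0.0]
wrist_force: [0.9, 0.2, 0.3]
finger_gap: 18.0
t64.97 tcp [ 592.5 -106.7   20.5] xdir -3.3 q6 0.64 gap 18.0
shift tool [ 0.1  0.7 -0. ]
turns [array([-0.001,  0.   ,  0.   ]), array([-0.000e+00, -1.000e-03, -3.141e+00])] (apply shift first)
[0.85193397 0.19573358 0.25281182]
pics/w26b.png scale 3.75
```

View pics/w26b.png

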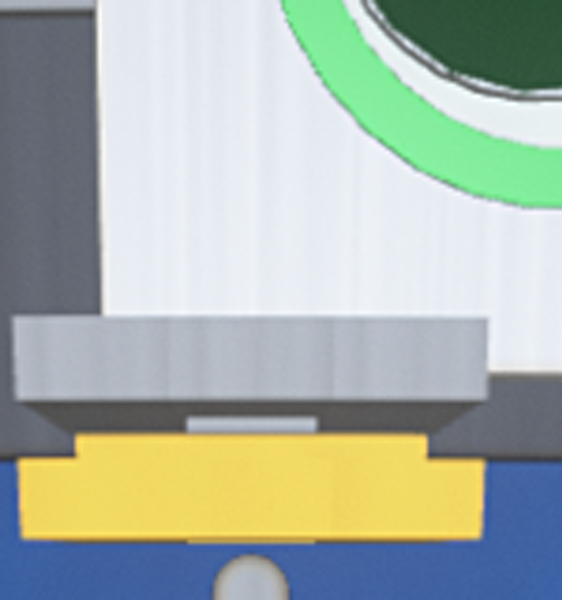

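```bash
python3 -m creep '0 -3 0 0 0 0 255;0 -5 0 0 0 0 255;0 -5 0 0 0 0 255;0 -5 0 0 0 0 255;0 -5 0 0 0 0 255;0 -5 0 0 0 0 255;0 -5 0 0 0 0 255;0 -5 0 0 0 0 255;0 -5 0 0 0 0 255;0 -4 0 0 0 0 255;0 -3 0 0 0 0 255;0 0 0 0 0 0 255' 25
python3 -c "
from h import *
import pickle
step([596,-45,20.5],-3.3);print(ctrl.sense()['wrist_force'])
d=ctrl.capture('wrist');cv2.imwrite('pics/w27.png',d['frame'])
c=ctrl.capture('scene');crop(c,260,180,420,320,'pics/s27.png')"
```

```text
time_s: 66.53
tcp_pos: [595.4, -56.9, 20.5]
orientation: [-0.0, 1.0, -0.029, -0.0]
wrist_force: [0.7, 1.7, 0.7]
finger_gap: 17.6
t66.53 tcp [595.4 -56.9  20.5] xdir -3.3 q6 0.57 gap 17.6
shift tool [ -0.  -11.9  -0. ]
turns [array([-0.001,  0.   , -0.   ]), array([0.000e+00, 1.000e-03, 3.142e+00])] (apply shift first)
[0.7224279  1.73868161 0.7475992 ]
pics/s27.png scale 4.285714285714286
```

View pics/w27.png

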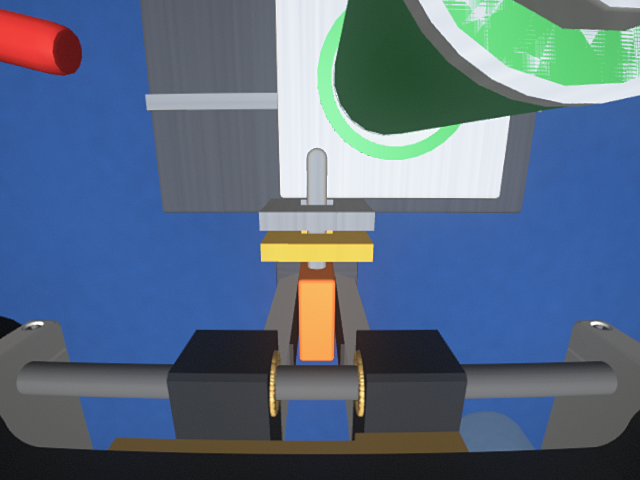

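View pics/s27.png

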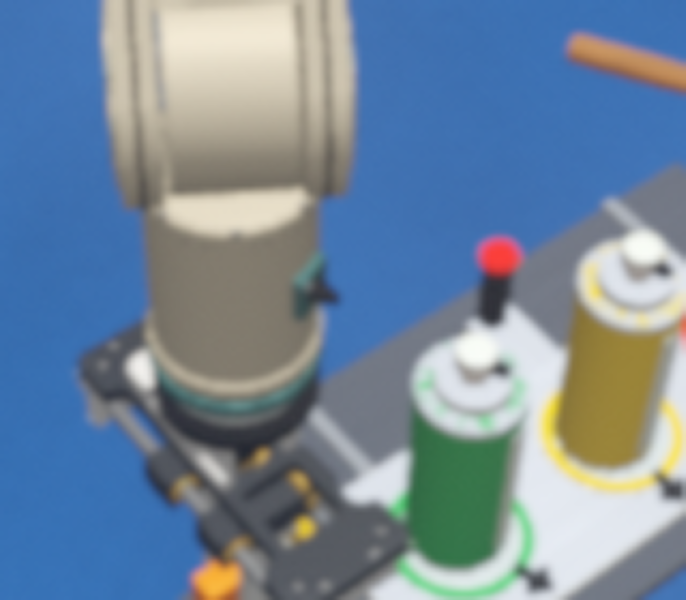

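```bash
python3 -m creep '0 -2 0 0 0 0 255;0 -2 0 0 0 0 255;0 -2 0 0 0 0 255;0 -1 0 0 0 0 255;0 -1 0 0 0 0 255;0 0 0 0 0 0 255' 25
python3 -m creep '0 -1 0 0 0 0 255;0 -1 0 0 0 0 255;0 0 0 0 0 0 255' 25
python3 -m creep '0 -1 0 0 0 0 255;0 -1 0 0 0 0 255;0 0 0 0 0 0 255' 25
```

```text
time_s: 67.38
tcp_pos: [595.8, -49.4, 20.5]
orientation: [-0.0, 1.0, -0.029, -0.0]
wrist_force: [0.5, -0.2, 0.6]
finger_gap: 17.9
time_s: 67.75
tcp_pos: [595.9, -47.4, 20.5]
orientation: [-0.0, 1.0, -0.029, -0.0]
wrist_force: [-0.7, -0.5, 0.4]
finger_gap: 18.1
time_s: 68.12
tcp_pos: [596.0, -45.3, 20.5]
orientation: [-0.0, 1.0, -0.029, 0.0]
wrist_force: [-0.3, -1.1, 0.6]
finger_gap: 17.7
```

```bash
python3 -m creep '0 -1 0 0 0 0 255;0 -1 0 0 0 0 255;0 0 0 0 0 0 255' 25
python3 -m creep '0 -1 0 0 0 0 255;0 -1 0 0 0 0 255;0 0 0 0 0 0 255' 25
```

```text
time_s: 68.5
tcp_pos: [596.0, -45.1, 20.5]
orientation: [0.001, 1.0, -0.029, 0.0]
wrist_force: [0.3, -5.5, 0.6]
finger_gap: 17.6
time_s: 68.88
tcp_pos: [596.1, -45.1, 20.6]
orientation: [0.002, 1.0, -0.03, 0.0]
wrist_force: [-0.8, -8.3, -1.1]
finger_gap: 17.8
```

```bash
python3 -m creep '0 -1 0 0 0 0 255;0 -1 0 0 0 0 255;0 0 0 0 0 0 255;0 2 0 0 0 0 255;0 2.5 0 0 0 0 255;0 0 0 0 0 0 255' 25
python3 -c "
from h import *
d=ctrl.capture('wrist');crop(d,230,130,410,300,'pics/w28.png')"
```

```text
time_s: 69.62
tcp_pos: [596.0, -45.1, 20.5]
orientation: [0.001, 1.0, -0.029, 0.0]
wrist_force: [-0.7, -5.9, 0.3]
finger_gap: 17.9
pics/w28.png scale 3.5294117647058822
```

View pics/w28.png

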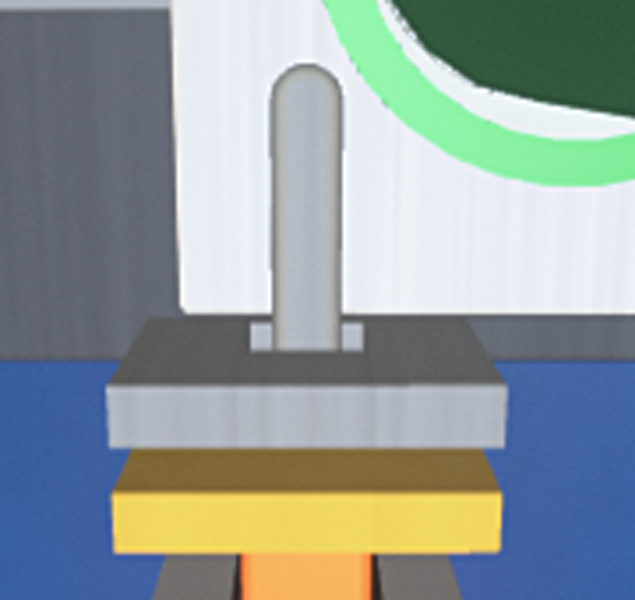

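```bash
python3 -m creep '0 2 0 0 0 0 255;0 0 0 0 0 0 130;0 0 0 0 0 0 130;0 0 0 0 0 0 130;0 0 -30 0 0 0 130;0 0 -50 0 0 0 130;0 0 -50 0 0 0 130;0 0 -60 0 0 0 130;0 0 -50 0 0 0 130;0 0 0 0 0 0 130' 25
python3 -m creep '-40 40 0 0 0 0 130;-40 40 0 0 0 0 130;-40 40 0 0 0 0 130;-40 40 0 0 0 0 130;0 40 0 0 0 0 130;0 0 0 0 0 0 130;0 0 0 0 0 0 130' 25
python3 -c "
from h import *
import pickle
c=ctrl.capture('top');w=ctrl.capture('scene')
crop(c,190,130,370,265,'pics/t29.png');crop(w,260,180,460,330,'pics/s29.png');cv2.imwrite('pics/t29f.png',c['frame']);cv2.imwrite('pics/s29f.png',w['frame']);pickle.dump((c,w),open('p29.pkl','wb'))
crop(w,295,255,375,315,'pics/s29b.png')"
```

```text
time_s: 70.92
tcp_pos: [598.3, -46.6, 264.6]
orientation: [-0.0, 1.0, -0.029, 0.004]
wrist_force: [-0.2, 0.6, -1.2]
finger_gap: 46.4
time_s: 71.8
tcp_pos: [424.4, -235.2, 259.5]
orientation: [-0.001, 1.0, -0.029, -0.001]
wrist_force: [0.1, 0.0, -0.4]
finger_gap: 46.0
pics/t29.png scale 4.444444444444445
pics/s29.png scale 4.0
pics/s29b.png scale 10.0
```

View pics/t29f.png

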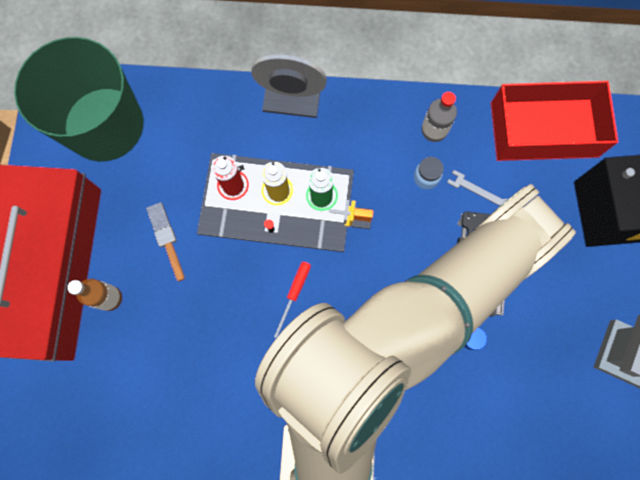

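View pics/s29.png

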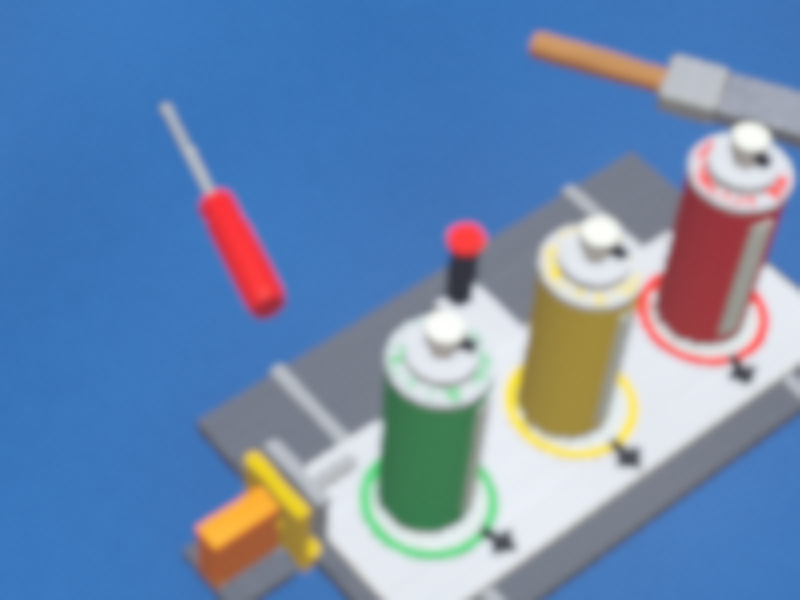

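View pics/t29.png

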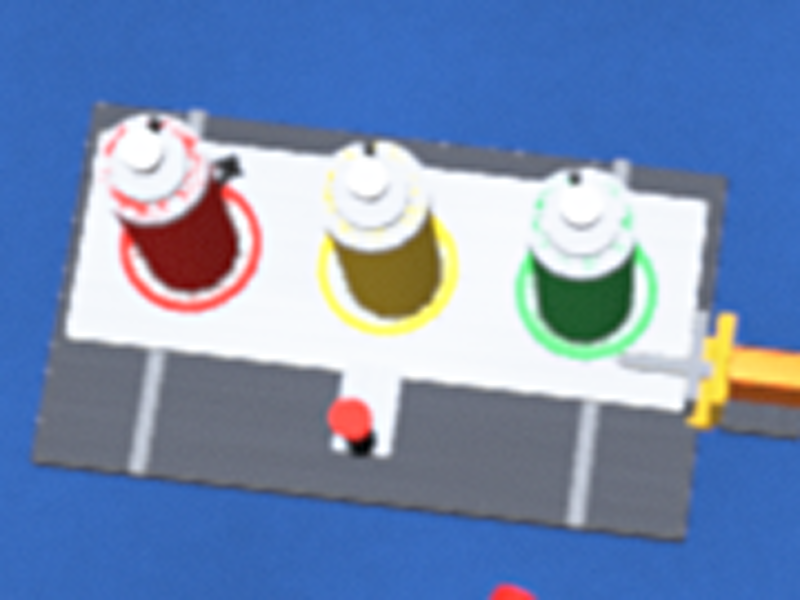

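View pics/s29f.png

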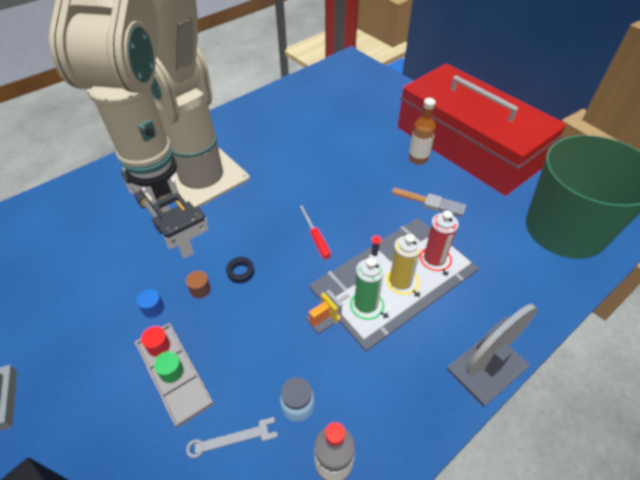

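```bash
python3 -c "
from h import *
c=ctrl.capture('scene');crop(c,290,250,370,330,'pics/f.png')
print(ctrl.sense()['time_s'],ctrl.close_job())"
```

```text
pics/f.png scale 7.5
the job is handed in; nothing more can be done
71.95 None
```

View pics/f.png

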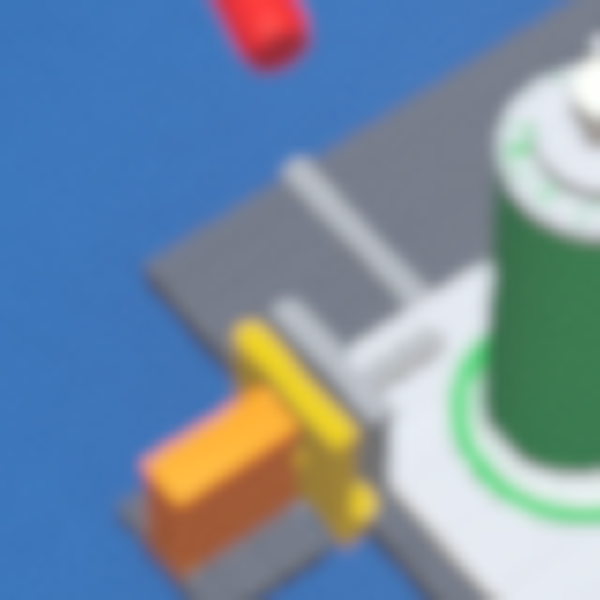

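The job is handed in at 72 s of the allowed 210 s, with every part of the task done.

- **Caps:** The red and green caps were on and now sit rim down in two tray pockets. The yellow can had no cap at the start.
- **Cans:** All three stand in the bays of their own colour, within about 3 mm of centre, with nozzles along the arrows.
- **Carriage:** I pushed the loaded carriage by its handle to a hard stop. It stopped after about 53 mm rather than 60 mm, probably because it started about 7 mm in. The wrist view showed the two lug holes in line, so I took it as home.
- **Bolt:** I slid it in standing, until the orange block met the yellow lug and the push force rose to about 8 N. The last pictures show the rod through both lugs and the block flush against the lug.

In the last pictures the other things on the bench look undisturbed, and the robot was touching nothing.

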